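# Turn up the drained sample pots and close them with their lids

### The arm

A 6-joint arm with a two-finger parallel gripper is mounted at the origin on a cart in front of the work surface, level with it; the furniture and walls round the work are solid. World frame = base frame: x ahead of the robot, y to its left, z up, the work surface at z = 0. Lengths are in m, angles in rad, forces in N, time in s.
With the tool pointing down it reaches from about 0.35 to 0.725 m from the base axis. Payload 4.3 kg.
Tool frame: the origin (TCP) lies between the finger pads; the fingertips stand 17 mm ahead of it and the grasp point (between the pads) lies 2 mm behind it; z points along the fingers, x is the direction in which the jaws open and shut, and the axes are right-handed (so a half turn about z gives the same grasp; the last joint's range is limited). The gripper opens to 85 mm and grips with 20 to 120 N. Pads are 22 mm wide; open, the fingers measure 114 mm over their backs; the gripper's body (76 mm by 85 mm) begins 54 mm behind the grasp point. The pads swing forward as they close: fully open they stand 13 mm farther back than shut.
Start: joints at [1.139, 0.377, 0.081, 1.274, 0, 1.46], TCP at [0.182, 0.546, 0.248] pointing down, gripper open.
Joint ranges: [-2.72, 2.72], [-0.84, 1.66], [-1.02, 1.22], [-1.77, 2.12], [-1.37, 1.28], [-3.14, 3.14]. Speed limits (rad/s): [2.57, 2.57, 3.14, 3.14, 3.14, 3.14].

### API

Orientations are given as a 3x3 rotation matrix whose columns are the frame's x, y, z axes.
In Python, from bench import ctrl gives the robot as it stands. The module is installed in compiled form; this text tells all that it offers.
- The arm moves only by the tool drive_tool, never from a script. Its argument "deltas" is a list of rows, each an object with "slide": the shift along the tool's x, y, z in m, a list of three; "twist": the turn, a rotation vector about the tool's x, y, z in rad, a list of three; "claw": the closure in counts, from 0 (fully open) to 255 (shut). In form: [{"slide": [tx, ty, tz], "twist": [rx, ry, rz], "claw": claw}, ...]. A call has 1 to 12 rows; each row shifts and turns the commanded pose from where the row before left it, along the tool's axes as they then stand; what a row does not reach is not made up. A row lasts 1/8 s, in which the tool goes at most 62.5 mm and 10.7 degrees, less where a joint would pass 70% of its speed; a pose out of reach is approached as far as the arm can. A call with a gripper value outside its range is refused whole. The fingers move at their own pace and stop on an object; "squeeze" is the grip in N (left out, the last holds). Time passes only in rows, so rows that do not move let the fingers close. It gives the time, the measured TCP pose, the force and the opening at its end, in the units of the state.
- ctrl.state(): the state, without advancing time (a new reading comes with each control period).
- ctrl.grab_frame(name): name is "scene" or "side" or "wrist"; returns a dict with "color" (400x640x3 uint8, red, green, blue), "fx", "fy", "cx", "cy" (pixels), "R" (3x3) and "t" (3): a world point X has camera coordinates R X + t; the wrist camera has in their place "T_tool_cam" (4x4, takes a point from camera to tool coordinates, whose origin is the TCP and whose axes are the tool frame's). Camera axes: x right, y down, z forward; pixel columns grow to the right and rows downward; lengths in m; the calibration is good to about 2 mm. A picture is of the moment at which its call begins: read the wrist's pose just before it. There is no depth.
- ctrl.finish_job(): hands the job in, once; it reports no verdict.
Trained networks look in a picture, given as the dict that the camera call returned (one of the last four; its "shot" number tells which), for a name from the list of things; names that differ only in an ending like _2 or _b are one class to them, and where a whole thing is asked for, a point or a joint stands for the part that bears it (a point fixed in the world has none). Each returns a list of dicts, best first, with "p" (0 to 1); they miss things now and then, are a little off and sometimes report something else, mostly with a low value. They report only what shows in the picture. A call takes as long as a camera call.
- ctrl.look_for(picture, label): "centre" ([x, y, z] in m, in world coordinates, good to about 4 mm: the middle of the surface that is visible of it).
- ctrl.cut_out(picture, label): "mask" (400x640 bool, what is visible of it).
- ctrl.tip_of(picture, label): "centre" ([x, y, z] in m, in world coordinates, good to about 4 mm: a listed point, or the origin of a listed thing).
The state is a dict: "t": time; "joint_pos": joint angles; "qvel": joint speeds; "effort": joint torques, N m; "tcp_pos": TCP position; "tcp_rot": TCP orientation; "ft_force": force on the tool from outside, world axes, zero at the start; "wrist_torque": the same for the moment, N m; "grip_width": finger opening in m.
Only numpy, scipy, OpenCV 4.12 (cv2) and the standard library are available. Lean on these libraries where they do the work, as an engineer would, in place of code of your own. Each camera call takes 0.05 s, during which the arm holds its last target. There are 200 camera calls.

### The job

The washed sample pots have drained mouth-down on the ribbed mat. Turn every pot that is there mouth-up, stand it flat on the aluminium tray, and close it with a lid of its own size so that the lid's plug is in the mouth and its flange lies flush on the rim all round. Do not disturb the label roll and petri dish.

Things in the scene. Friction and masses are not known exactly. Their poses are not given: they have to be found in the camera images.
- pot_wide_1: A wide straight round open steel pot: outside diameter 66 mm, height 70 mm, wall 3 mm (mouth 60 mm inside), bottom 4 mm, about 0.12 kg. Starts mouth-down on the mat; absent in some starts. Origin at the centre of the mouth, in the plane of its rim; z points from the mouth to the closed bottom (up while it stands mouth-down, down once it is turned).
- pot_wide_2: A second wide straight round open steel pot: outside diameter 66 mm, height 70 mm, wall 3 mm (mouth 60 mm inside), bottom 4 mm, about 0.12 kg. Starts mouth-down on the mat; absent in some starts. Origin at the centre of the mouth, in the plane of its rim; z points from the mouth to the closed bottom (up while it stands mouth-down, down once it is turned).
- pot_narrow: A narrow straight round open steel pot: outside diameter 46 mm, height 70 mm, wall 3 mm (mouth 40 mm inside), bottom 4 mm, about 0.12 kg. Starts mouth-down on the mat; absent in some starts. Origin at the centre of the mouth, in the plane of its rim; z points from the mouth to the closed bottom (up while it stands mouth-down, down once it is turned).
- pot_wide_1_base (a point): Centre of the outer face of the bottom of pot_wide_1, 70 mm from its origin along its z; axes as the pot's.
- pot_wide_2_base (a point): Centre of the outer face of the bottom of pot_wide_2, 70 mm from its origin along its z; axes as the pot's.
- pot_narrow_base (a point): Centre of the outer face of the bottom of pot_narrow, 70 mm from its origin along its z; axes as the pot's.
- lid_wide_1: A wide steel plug lid: flange 66 mm across, 5 mm thick; plug under it 54 mm across, 9 mm deep, chamfered; black round knob on top, 23 mm across from 16 to 27 mm above the flange's underside, top at 29. Origin at the centre of the flange's underside: 9 mm above the bench when standing on its plug, level with the pot's rim when seated; z up through the knob. 0.07 kg. Fits either wide pot.
- lid_wide_2: Another wide steel plug lid: flange 66 mm across, 5 mm thick; plug under it 54 mm across, 9 mm deep, chamfered; black round knob on top, 23 mm across from 16 to 27 mm above the flange's underside, top at 29. Origin at the centre of the flange's underside: 9 mm above the bench when standing on its plug, level with the pot's rim when seated; z up through the knob. 0.07 kg. Fits either wide pot.
- lid_narrow: A narrow steel plug lid: flange 46 mm across, 5 mm thick; plug under it 34 mm across, 9 mm deep, chamfered; black round knob on top, 23 mm across from 16 to 27 mm above the flange's underside, top at 29. Origin at the centre of the flange's underside: 9 mm above the bench when standing on its plug, level with the pot's rim when seated; z up through the knob. 0.07 kg. Fits the narrow pot.
- lid_medium: A medium steel plug lid: flange 56 mm across, 5 mm thick; plug under it 44 mm across, 9 mm deep, chamfered; black round knob on top, 23 mm across from 16 to 27 mm above the flange's underside, top at 29. Origin at the centre of the flange's underside: 9 mm above the bench when standing on its plug, level with the pot's rim when seated; z up through the knob. 0.07 kg. Fits none of the pots.
- tray: Low aluminium tray, 120 x 270 mm, fixed to the bench, to the right: flat floor 4 mm above the bench, lip 4 mm thick all round whose top is 10 mm above the bench. Origin at the centre of its underside (z = 0); its long side runs along its y axis. Behind it and behind the free bench between tray and mat stands a centrifuge: front (its knob) at x = 0.51 m, y from -0.36 to 0.02 m, 0.15 m high.
- drain_mat: Ribbed black rubber draining mat, 130 x 270 mm, fixed, flat top 4 mm above the bench. Origin at the centre of its underside (z = 0); its long side runs along its y axis. The bench between mat and tray (x 0.39 to 0.50 m, y -0.11 to -0.04 m) is clear; a tube rack stands left of y = 0.26 m. The lids stand on the bench in the bay behind the mat.
- label_roll: White roll of labels standing on end, 66 mm in diameter, 40 mm high, origin under its centre: a bystander behind the lids.
- petri_dish: Closed petri dish, 63 mm in diameter, 14 mm high, origin under its centre: a bystander behind the lids.

How it is judged:
By the outcome, as a careful person would: the job done as asked, in the order asked, and still so for the second after the job is handed in, with the robot touching nothing.
Of pot_wide_1, pot_wide_2, pot_narrow only 2 to 3 are there at a start; the rules pass over those that are not, and their reading is None.
At some moment in a run one of pot_wide_1, pot_wide_2, lid_wide_1, lid_wide_2, lid_narrow may be knocked a few centimetres aside while the robot is not near it.
It also fails if it takes over 210 s, if anything falls off the work surface, if the arm or the gripper's body presses on something with over 40 N, if the wrist force passes 120 N, or if a joint passes its speed limit or range.

## Working session

There is one attempt and no reset: what is moved stays moved. The work goes in short steps, Python scripts to look and compute and a tool call to move; the robot and the scene stay as the last step left them, time stands still between calls to the robot, and variables do not carry over. Pictures are saved under pics/ and viewed, about 12 in all and at most 16, crops included, and the job is handed in when it is done.

Besides the shell and the picture viewer there is one more tool, called after ">>>" as a command line: name --argument value ..., lists and objects as JSON in quotes. drive_tool: Moves the arm, as the interface text tells. Its arguments: {"type":"object","properties":{"deltas":{"type":"array"},"squeeze":{"type":"number"}},"required":["deltas"]}

```bash
mkdir -p pics
cat > h.py <<'E'
import numpy as np, cv2
from bench import ctrl
np.set_printoptions(precision=4,suppress=True)
def save(p,name,crop=None):
    im=p["color"][:,:,::-1]
    if crop: im=im[crop[1]:crop[3],crop[0]:crop[2]]
    cv2.imwrite("pics/"+name+".png",im)
def px2w(p,u,v,z):
    R,t=np.array(p["R"]),np.array(p["t"])
    d=R.T@np.array([(u-p["cx"])/p["fx"],(v-p["cy"])/p["fy"],1]); c=-R.T@t
    return c+d*(z-c[2])/d[2]
def wristcal(p,s):
    T=np.eye(4);T[:3,:3]=s["tcp_rot"];T[:3,3]=s["tcp_pos"]
    C=T@np.array(p["T_tool_cam"]); p["R"]=C[:3,:3].T; p["t"]=-C[:3,:3].T@C[:3,3]; return p
E
python3 - <<'E'
from h import *
s=ctrl.state(); print({k:np.array(v) for k,v in s.items()})
for n in("scene","side"):
    p=ctrl.grab_frame(n); save(p,n+"0")
    print(n,p["shot"],-np.array(p["R"]).T@np.array(p["t"]), p["fx"])
    for l in ("pot_wide_1","pot_narrow","lid_wide_1","lid_narrow","lid_medium","tray","drain_mat","label_roll","petri_dish"):
        print(l,[(round(d["p"],2),np.round(d["centre"],3).tolist()) for d in ctrl.look_for(p,l)][:4])
    for l in ("pot_wide_1_base","pot_narrow_base","lid_wide_1","lid_narrow","tray","drain_mat"):
        print("tip",l,[(round(d["p"],2),np.round(d["centre"],3).tolist()) for d in ctrl.tip_of(p,l)][:4])
p=ctrl.grab_frame("wrist"); print(np.array(p["T_tool_cam"]))
E
```

```text
{'t': array(0.), 'joint_pos': array([1.1387, 0.3781, 0.0796, 1.2744, 0.    , 1.4605]), 'qvel': array([-0.0004,  0.0003,  0.0019,  0.0012, -0.0003, -0.0002]), 'effort': array([  0.0004, -46.3607,  26.9875,   0.0209,   0.    ,   0.    ]), 'tcp_pos': array([0.1816, 0.5449, 0.2473]), 'tcp_rot': array([[ 0.3162,  0.9487, -0.0009],
       [ 0.9487, -0.3162, -0.0019],
       [-0.0021, -0.0002, -1.    ]]), 'ft_force': array([-0.3366, -1.0328,  0.2164]), 'wrist_torque': array([-0.0033, -0.0304,  0.0121]), 'grip_width': array(0.0854)}
scene 1 [ 0.2048 -0.6287  0.5882] 412.8804028741248
pot_wide_1 [(0.81, [0.439, 0.011, 0.061])]
pot_narrow [(0.98, [0.422, 0.192, 0.051]), (0.37, [0.442, 0.011, 0.06])]
lid_wide_1 [(0.65, [0.57, 0.159, 0.017])]
lid_narrow [(0.62, [0.642, 0.162, 0.016])]
lid_medium [(0.55, [0.564, 0.076, 0.018]), (0.16, [0.41, 0.101, 0.003])]
tray [(0.88, [0.415, -0.28, 0.008])]
drain_mat [(0.71, [0.412, 0.098, 0.001])]
label_roll []
petri_dish [(0.63, [0.762, 0.21, 0.02])]
tip pot_wide_1_base [(0.66, [0.45, 0.035, 0.074])]
tip pot_narrow_base [(0.57, [0.426, 0.203, 0.074])]
tip li
[... 451 characters left out ...]
15])]
lid_medium [(0.88, [0.579, 0.088, 0.014])]
tray [(0.83, [0.419, -0.243, 0.004])]
drain_mat [(0.73, [0.459, 0.117, -0.0]), (0.25, [0.745, 0.077, 0.035])]
label_roll [(0.79, [0.744, 0.075, 0.034]), (0.59, [0.451, 0.059, 0.05])]
petri_dish []
tip pot_wide_1_base []
tip pot_narrow_base [(0.56, [0.423, 0.204, 0.074])]
tip lid_wide_1 [(0.66, [0.572, 0.17, 0.007]), (0.44, [0.423, 0.205, 0.005]), (0.42, [0.447, 0.033, 0.074])]
tip lid_narrow [(0.8, [0.65, 0.164, 0.01])]
tip tray [(0.58, [0.419, -0.259, 0.0])]
tip drain_mat [(0.63, [0.433, 0.118, -0.001])]
[[ 1.     -0.0007  0.0012 -0.0001]
 [ 0.0003  0.9664  0.2572 -0.0648]
 [-0.0014 -0.2572  0.9664 -0.1261]
 [ 0.      0.      0.      1.    ]]
```

View pics/scene0.png

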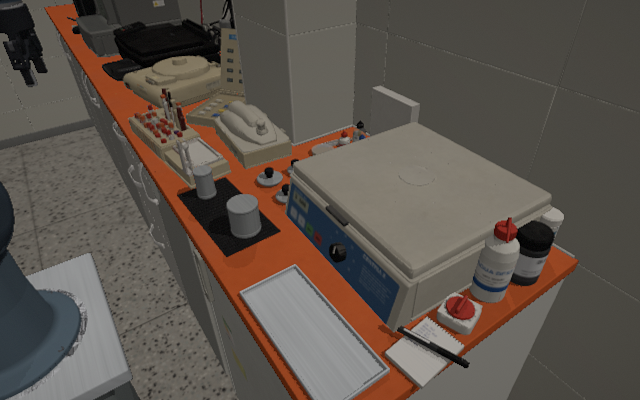

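View pics/side0.png

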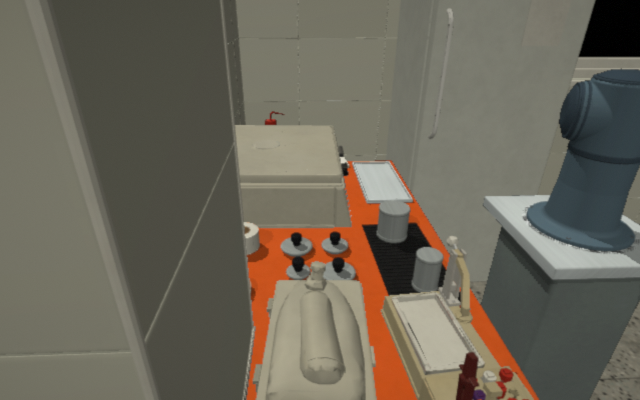

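The scene shows a wide pot at about px (243,215), a narrow pot at (205,182) on the mat, and the tray at (310,330). The side view shows four lids: wide at (296,247) and (338,272), medium at (335,243), narrow at (298,270). I'll move toward the mat while gathering poses to learn the kinematics.

```bash
cat >> h.py <<'E'
from scipy.spatial.transform import Rotation as Ro
import json
def log():
    s=ctrl.state(); open("log.jsonl","a").write(json.dumps([np.array(s[k]).tolist() for k in("joint_pos","tcp_pos","tcp_rot")])+"\n"); return s
def frame(head,dep,camup=True):
    "tool z heading/depression in deg; jaws horizontal. camup: tool -y is on the upper side (far side when pointing down)"
    h,d=np.radians([head,dep]); z=np.array([np.cos(h)*np.cos(d),np.sin(h)*np.cos(d),-np.sin(d)])
    x=np.array([np.sin(h),-np.cos(h),0])*(1 if camup else -1)
    return np.column_stack([x,np.cross(z,x),z])
def goal(pos,rot,n,s=None,T0=None):
    if T0 is None:
        s=s or ctrl.state(); R0,p0=np.array(s["tcp_rot"]),np.array(s["tcp_pos"])
    else: R0,p0=T0
    rv=Ro.from_matrix(R0.T@rot).as_rotvec(); D=Ro.from_rotvec(rv/n).as_matrix()
    S=sum(np.linalg.matrix_power(D,k) for k in range(n))
    sl=np.linalg.solve(S,R0.T@(np.array(pos)-p0))
    print(f"n={n} slide",np.round(sl,4).tolist(),"twist",np.round(rv/n,4).tolist(),"| mm/row %.0f deg/row %.1f"%(1e3*np.linalg.norm(sl),np.degrees(np.linalg.norm(rv/n))))
    return rot,np.array(pos)
E
python3 -c "
from h import *
log()"
```

>>> drive_tool --deltas '[{"slide": [-0.033,0.034,-0.004],"twist": [0,0,0],"claw": 0},{"slide": [-0.033,0.034,-0.004],"twist": [0,0,0],"claw": 0},{"slide": [-0.033,0.034,-0.004],"twist": [0,0,0],"claw": 0},{"slide": [-0.033,0.034,-0.004],"twist": [0,0,0],"claw": 0},{"slide": [-0.033,0.034,-0.004],"twist": [0,0,0],"claw": 0},{"slide": [-0.033,0.034,-0.004],"twist": [0,0,0],"claw": 0},{"slide": [-0.033,0.034,-0.004],"twist": [0,0,0],"claw": 0},{"slide": [-0.033,0.034,-0.004],"twist": [0,0,0],"claw": 0},{"slide": [-0.033,0.034,-0.004],"twist": [0,0,0],"claw": 0},{"slide": [-0.033,0.034,-0.004],"twist": [0,0,0],"claw": 0},{"slide": [-0.033,0.034,-0.004],"twist": [0,0,0],"claw": 0},{"slide": [0,0,0],"twist": [0,0,0],"claw": 0}]'

```text
t: 3.15
tcp_pos: [0.4233, 0.0806, 0.2926]
tcp_rot: [[0.321, 0.947, 0.001], [0.947, -0.321, -0.0], [0.0, 0.001, -1.0]]
ft_force: [0.2, 0.0, 0.2]
grip_width: 0.0853
```

Run:
```python
from h import *
s=log(); print(s["joint_pos"],s["tcp_pos"],s["tcp_rot"])
goal([.43,.05,.22],frame(0,50,False),12)
```

```text
[ 0.0409  0.0736 -0.1954  1.3004 -0.0004  0.3679] [0.4233 0.0806 0.2926] [[ 0.3212  0.947   0.0014]
 [ 0.947  -0.3212 -0.0003]
 [ 0.0001  0.0014 -1.    ]]
n=12 slide [-0.0027, -0.001, 0.0061] twist [-0.0575, 0.0095, -0.0261] | mm/row 7 deg/row 3.7
```

>>> drive_tool --deltas '[{"slide": [-0.0027,-0.001,0.006],"twist": [-0.0575,0.0095,-0.026],"claw": 0},{"slide": [-0.0027,-0.001,0.006],"twist": [-0.0575,0.0095,-0.026],"claw": 0},{"slide": [-0.0027,-0.001,0.006],"twist": [-0.0575,0.0095,-0.026],"claw": 0},{"slide": [-0.0027,-0.001,0.006],"twist": [-0.0575,0.0095,-0.026],"claw": 0},{"slide": [-0.0027,-0.001,0.006],"twist": [-0.0575,0.0095,-0.026],"claw": 0},{"slide": [-0.0027,-0.001,0.006],"twist": [-0.0575,0.0095,-0.026],"claw": 0}]'

```text
t: 3.9
tcp_pos: [0.4165, 0.0692, 0.2554]
tcp_rot: [[0.156, 0.926, 0.343], [0.987, -0.156, -0.026], [0.03, 0.342, -0.939]]
ft_force: [-0.5, 0.4, 1.1]
grip_width: 0.0852
```

Run:
```python
from h import *
s=log(); print(s["joint_pos"],s["tcp_pos"],s["tcp_rot"][:,2])
```

```text
[ 0.0423 -0.2222 -0.6273  0.817  -0.0402  0.1969] [0.4165 0.0692 0.2554] [ 0.3428 -0.0258 -0.9391]
```

>>> drive_tool --deltas '[{"slide": [-0.0027,-0.001,0.006],"twist": [-0.0575,0.0095,-0.026],"claw": 0},{"slide": [-0.0027,-0.001,0.006],"twist": [-0.0575,0.0095,-0.026],"claw": 0},{"slide": [-0.0027,-0.001,0.006],"twist": [-0.0575,0.0095,-0.026],"claw": 0},{"slide": [-0.0027,-0.001,0.006],"twist": [-0.0575,0.0095,-0.026],"claw": 0},{"slide": [-0.0027,-0.001,0.006],"twist": [-0.0575,0.0095,-0.026],"claw": 0},{"slide": [-0.0027,-0.001,0.006],"twist": [-0.0575,0.0095,-0.026],"claw": 0}]'

```text
t: 4.65
tcp_pos: [0.4293, 0.0535, 0.2259]
tcp_rot: [[-0.007, 0.771, 0.636], [1.0, 0.004, 0.005], [0.001, 0.636, -0.771]]
ft_force: [-37.7, 1.0, -36.1]
grip_width: 0.0858
```

```bash
cat > kin.py <<'E'
from h import *
from scipy.optimize import least_squares
def rot(ax,a): return Ro.from_rotvec(np.array(ax,float)*a).as_matrix()
# plane: x fwd, z up. P: z1,a1,L1,(b,c) forearm in link3 frame, d lateral, e J4->J5, f J5->TCP
def fk(q,P):
    z1,a1,L1,b,c,d,e,f=P
    Y=[0,1,0]
    A=rot([0,0,1],q[0]); p=A@[a1,d,z1]
    B=A@rot(Y,q[1]); p=p+B@[0,0,L1]
    B=B@rot(Y,-q[2]); p=p+B@[b,0,c]
    B=B@rot(Y,q[3]); p=p+B@[e,0,0]
    B=B@rot([0,0,1],q[4]); p=p+B@[f,0,0]
    B=B@rot([1,0,0],q[5])   # tool z = local x; tool x at q6=0 -> local y
    R=B@np.array([[0,0,1.],[1,0,0],[0,1,0]])
    return p,R
def fit():
    D=[json.loads(l) for l in open("log.jsonl")]
    def res(P):
        r=[]
        for q,p,R in D:
            pp,RR=fk(q,P); r+=list(pp-p)+list(.05*Ro.from_matrix(RR.T@np.array(R)).as_rotvec())
        return r+list(1e-4*(np.array(P)-P0))
    P0=np.array([.3,0,.3,.3,0,.06,.1,.2])
    return least_squares(res,P0),res
E
python3 - <<'E'
from kin import *
s=log(); print(s["joint_pos"],s["tcp_pos"],s["tcp_rot"])
r,res=fit(); print(r.x, np.array(res(r.x))[:-8].reshape(-1,6)*1e3)
E
```

```text
[-0.0466 -0.4295 -1.0202  0.2911  0.0346 -0.0403] [0.4293 0.0535 0.2259] [[-0.0065  0.7715  0.6362]
 [ 1.      0.0044  0.005 ]
 [ 0.001   0.6363 -0.7715]]
[0.2596 0.     0.4978 0.3835 0.073  0.0633 0.1382 0.2937] [[-0. -0.  0. -0. -0.  0.]
 [ 0.  0. -0. -0.  0.  0.]
 [ 0.  0.  0.  0. -0.  0.]
 [-0. -0.  0. -0.  0. -0.]]
```

The kinematic model fits exactly, and J3 has just reached its limit, so I'll map which orientations are feasible.

```bash
cat >> kin.py <<'E'
LO=np.array([-2.72,-.84,-1.02,-1.77,-1.37,-3.14])+.03; HI=np.array([2.72,1.66,1.22,2.12,1.28,3.14])-.03
P=np.array([0.2596,0,0.4978,0.3835,0.073,0.0633,0.1382,0.2937])
try: P=fit()[0].x
except Exception: pass
def ik(pos,R,q0=None):
    best=None
    seeds=[q0] if q0 is not None else [[np.arctan2(pos[1],pos[0]),.1,-.4,.8,j5,j6] for j5 in(-.8,0,.8) for j6 in(-2.5,-1.,.5,2.2)]
    for q in seeds:
        q=np.clip(q,LO+1e-3,HI-1e-3)
        f=lambda q:np.r_[(fk(q,P)[0]-pos),.3*Ro.from_matrix(fk(q,P)[1].T@R).as_rotvec()]
        r=least_squares(f,q,bounds=(LO,HI),max_nfev=40)
        e=np.linalg.norm(r.fun)
        if best is None or e<best[1]: best=(r.x,e)
        if e<5e-4: break
    return best
E
cat > feas.py <<'E'
from kin import *
def scan(name,pos,deps,heads,cams=(True,False)):
    for c in cams:
        print(name,"camup",c)
        for d in deps: print("  dep",d,"".join(" %4d:%s"%(h,"ok" if ik(pos,frame(h,d,c))[1]<5e-4 else "--") for h in heads))
scan("wide",[.447,.034,.05],(30,45,60),(-90,-60,-30,0,30,60,90))
scan("tray",[.415,-.26,.06],(0,10),(-120,-90,-60,-30,0,30,60))
E
python3 feas.py
```

```text
wide camup True
  dep 30   -90:ok  -60:ok  -30:--    0:--   30:--   60:ok   90:ok
  dep 45   -90:ok  -60:ok  -30:--    0:--   30:--   60:ok   90:ok
  dep 60   -90:ok  -60:ok  -30:--    0:--   30:--   60:ok   90:ok
wide camup False
  dep 30   -90:ok  -60:ok  -30:--    0:--   30:--   60:ok   90:ok
  dep 45   -90:ok  -60:ok  -30:--    0:--   30:--   60:ok   90:ok
  dep 60   -90:ok  -60:ok  -30:--    0:--   30:--   60:ok   90:ok
tray camup True
  dep 0  -120:ok  -90:--  -60:--  -30:--    0:--   30:--   60:ok
  dep 10  -120:ok  -90:--  -60:--  -30:--    0:--   30:ok   60:ok
tray camup False
  dep 0  -120:--  -90:--  -60:--  -30:--    0:--   30:--   60:--
  dep 10  -120:ok  -90:--  -60:--  -30:--    0:--   30:ok   60:ok
```

```bash
cat > feas.py <<'E'
from kin import *
import sys
T=[("wide pick",[.447,.034,.05]),("wide above",[.447,.034,.2]),("nar pick",[.424,.204,.05]),("lay",[.425,-.073,.035]),("lay up",[.425,-.073,.16]),("trayA",[.415,-.19,.045]),("trayB",[.415,-.31,.045])]
for n,p in T:
    for h0 in (-90,90):
      for c in(True,False):
        r=[(h,d,ik(p,frame(h,d,c))) for h in (h0-25,h0,h0+25) for d in (45,)]
        print(n,"cam",c," ".join("%d/%d:%s"%(h,d,np.round(x[0],1).tolist() if x[1]<5e-4 else "--%.3f"%x[1]) for h,d,x in r))
E
python3 feas.py
```

```text
wide pick cam True -115/45:[0.3, 0.8, -0.1, 1.3, -0.6, -0.7] -90/45:[0.4, 0.6, -0.4, 0.9, -0.7, -1.1] -65/45:[0.4, 0.4, -0.8, 0.4, -0.8, -1.6]
wide pick cam False -115/45:[0.3, 0.8, -0.1, 1.3, -0.6, 2.5] -90/45:[0.4, 0.6, -0.4, 0.9, -0.7, 2.1] -65/45:[0.4, 0.4, -0.8, 0.4, -0.8, 1.5]
wide pick cam True 65/45:[-0.6, 0.4, -0.8, 0.5, 0.8, 1.4] 90/45:[-0.5, 0.6, -0.4, 1.0, 0.7, 0.9] 115/45:[-0.4, 0.8, -0.1, 1.3, 0.5, 0.6]
wide pick cam False 65/45:[-0.6, 0.4, -0.8, 0.5, 0.8, -1.8] 90/45:[-0.5, 0.6, -0.4, 1.0, 0.7, -2.2] 115/45:[-0.4, 0.8, -0.1, 1.3, 0.5, -2.6]
wide above cam True -115/45:[0.3, 0.6, 0.1, 1.6, -0.6, -0.7] -90/45:[0.4, 0.4, -0.2, 1.3, -0.7, -1.1] -65/45:[0.4, 0.2, -0.6, 0.8, -0.8, -1.6]
wide above cam False -115/45:[0.3, 0.6, 0.1, 1.6, -0.6, 2.5] -90/45:[0.4, 0.4, -0.2, 1.3, -0.7, 2.1] -65/45:[0.4, 0.2, -0.6, 0.8, -0.8, 1.5]
wide above cam True 65/45:[-0.6, 0.1, -0.6, 1.0, 0.8, 1.4] 90/45:[-0.5, 0.4, -0.3, 1.3, 0.7, 0.9] 115/45:[-0.4, 0.6, -0.0, 1.6, 0.5, 0.6]
wide above cam False 65/45:[-0.6, 0.1, -0.6, 1.0, 0.8, -1.8] 90/45:[-0.5, 0.4, -0.3, 1.3, 0.7, -2.2] 115/45:[-0.4, 0
[... 1859 characters left out ...]
9, 0.8, -0.1, 1.3, 0.5, 0.5] 115/45:[-0.7, 0.9, 0.1, 1.6, 0.3, 0.3]
trayA cam False 65/45:[-1.0, 0.6, -0.4, 1.0, 0.6, -2.3] 90/45:[-0.9, 0.8, -0.1, 1.3, 0.5, -2.6] 115/45:[-0.7, 0.9, 0.1, 1.6, 0.3, -2.9]
trayB cam True -115/45:[-0.4, 0.6, -0.5, 0.6, -0.8, -1.5] -90/45:[-0.4, 0.4, -0.9, -0.0, -0.7, -2.1] -65/45:--0.041
trayB cam False -115/45:[-0.4, 0.6, -0.5, 0.6, -0.8, 1.7] -90/45:[-0.4, 0.4, -0.9, -0.0, -0.7, 1.0] -65/45:--0.041
trayB cam True 65/45:[-1.1, 0.8, -0.0, 1.3, 0.6, 0.7] 90/45:[-1.0, 1.0, 0.3, 1.6, 0.4, 0.4] 115/45:[-0.9, 1.1, 0.5, 1.8, 0.2, 0.2]
trayB cam False 65/45:[-1.1, 0.8, -0.0, 1.3, 0.6, -2.4] 90/45:[-1.0, 1.0, 0.3, 1.6, 0.4, -2.7] 115/45:[-0.9, 1.1, 0.5, 1.8, 0.2, -3.0]
```

```bash
cat >> h.py <<'E'
def F(phi,yaw=0): return Ro.from_euler("z",yaw,degrees=True).as_matrix()@Ro.from_euler("x",phi,degrees=True).as_matrix()@np.diag([1.,-1,-1])
def to(pos,phi,n,yaw=0,T0=None): return goal(pos,F(phi,yaw),n,T0=T0)
E
python3 -c "
from h import *
to([.44,.06,.32],0,12)"
```

```text
n=12 slide [0.0026, 0.0032, -0.0071] twist [0.0448, -0.0452, 0.1257] | mm/row 8 deg/row 8.1
```

>>> drive_tool --deltas '[{"slide": [0.0026,0.0032,-0.0071],"twist": [0.0448,-0.0452,0.1257],"claw": 0},{"slide": [0.0026,0.0032,-0.0071],"twist": [0.0448,-0.0452,0.1257],"claw": 0},{"slide": [0.0026,0.0032,-0.0071],"twist": [0.0448,-0.0452,0.1257],"claw": 0},{"slide": [0.0026,0.0032,-0.0071],"twist": [0.0448,-0.0452,0.1257],"claw": 0},{"slide": [0.0026,0.0032,-0.0071],"twist": [0.0448,-0.0452,0.1257],"claw": 0},{"slide": [0.0026,0.0032,-0.0071],"twist": [0.0448,-0.0452,0.1257],"claw": 0},{"slide": [0.0026,0.0032,-0.0071],"twist": [0.0448,-0.0452,0.1257],"claw": 0},{"slide": [0.0026,0.0032,-0.0071],"twist": [0.0448,-0.0452,0.1257],"claw": 0},{"slide": [0.0026,0.0032,-0.0071],"twist": [0.0448,-0.0452,0.1257],"claw": 0},{"slide": [0.0026,0.0032,-0.0071],"twist": [0.0448,-0.0452,0.1257],"claw": 0},{"slide": [0.0026,0.0032,-0.0071],"twist": [0.0448,-0.0452,0.1257],"claw": 0},{"slide": [0.0026,0.0032,-0.0071],"twist": [0.0448,-0.0452,0.1257],"claw": 0}]'

```text
t: 6.15
tcp_pos: [0.4401, 0.0598, 0.3204]
tcp_rot: [[1.0, -0.005, -0.001], [-0.005, -1.0, 0.002], [-0.001, -0.002, -1.0]]
ft_force: [0.1, -0.5, 0.6]
grip_width: 0.0854
```

```bash
cat >> h.py <<'E'
def wl(name,labels,z=None,tips=()):
    s=log(); p=ctrl.grab_frame("wrist"); wristcal(p,s); save(p,name)
    for l in labels:
        for d in ctrl.cut_out(p,l)[:3]:
            if d["p"]<.3: continue
            m=d["mask"]; v,u=np.nonzero(m)
            print("cut",l,round(d["p"],2),"px",[int(u.mean()),int(v.mean())],"box",[u.min(),v.min(),u.max(),v.max()], "world@z",px2w(p,u.mean(),v.mean(),z if z is not None else 0))
    for l in tips:
        print("tip",l,[(round(d["p"],2),np.round(d["centre"],3).tolist()) for d in ctrl.tip_of(p,l)][:3])
    return p
E
python3 - <<'E'
from h import *
s=ctrl.state(); print(s["joint_pos"],s["tcp_pos"],s["ft_force"])
wl("w1",["pot_wide_1","pot_narrow"],.074,["pot_wide_1_base","pot_narrow_base"])
E
```

```text
[-0.0089  0.1    -0.0949  1.3771  0.0016  1.5672] [0.4401 0.0598 0.3204] [ 0.085  -0.541   0.5632]
cut pot_wide_1 0.57 px [329, 186] box [np.int64(301), np.int64(154), np.int64(357), np.int64(217)] world@z [0.4448 0.0385 0.074 ]
cut pot_narrow 0.95 px [309, 28] box [np.int64(287), np.int64(1), np.int64(331), np.int64(58)] world@z [0.425 0.202 0.074]
tip pot_wide_1_base [(0.91, [0.446, 0.035, 0.078])]
tip pot_narrow_base [(0.74, [0.425, 0.208, 0.074])]
```

View pics/w1.png

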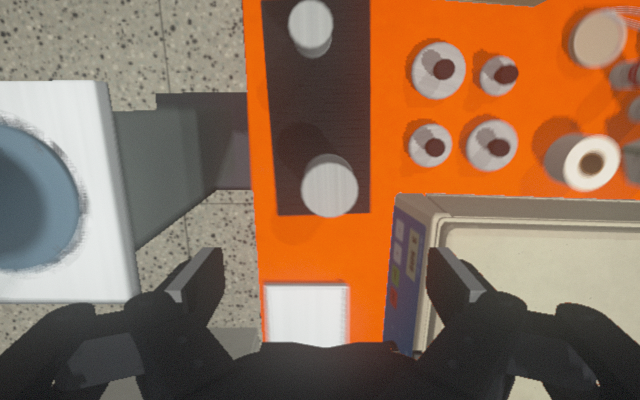

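The wrist view shows the wide pot at px (329,186), the narrow at (310,28), and the lids: wide (438,70) and (492,145), narrow (498,75), medium (430,145). I'll turn each pot 90° twice about the jaw axis, laying it on the bench in between to regrasp.

Run:
```python
from h import *
T=to([.446,.100,.111],-45,10); T=to([.446,.035,.046],-45,5,T0=T)
from kin import *
for ph,p in((-45,[.446,.1,.111]),(-45,[.446,.035,.046]),(0,[.435,0,.2]),(45,[.425,-.073,.1]),(45,[.425,-.073,.033])): print(ph,ik(p,F(ph),[0,.3,-.3,1.2,0,1.6]))
```

```text
n=10 slide [0.0006, -0.0113, 0.0186] twist [-0.0785, -0.0, -0.0] | mm/row 22 deg/row 4.5
n=5 slide [0.0, -0.0, 0.0184] twist [0.0, 0.0, 0.0] | mm/row 18 deg/row 0.0
-45 (array([ 0.4868,  0.5963, -0.2144,  1.1977, -0.6751,  2.2133]), np.float64(1.4589960658054492e-12))
-45 (array([ 0.3733,  0.6075, -0.3983,  0.9147, -0.7187,  2.0767]), np.float64(2.6410205263785487e-14))
0 (array([-0.146 ,  0.1198, -0.3859,  1.065 , -0.    ,  1.4248]), np.float64(8.047775370358363e-10))
45 (array([-0.7083,  0.5958, -0.2811,  1.2707,  0.5669,  0.6901]), np.float64(4.16354392925115e-11))
45 (array([-0.7083,  0.6889, -0.3264,  1.1322,  0.5669,  0.6901]), np.float64(6.4760720797252005e-12))
```

>>> drive_tool --deltas '[{"slide": [0.0006,-0.0113,0.0186],"twist": [-0.0785,0,0],"claw": 0},{"slide": [0.0006,-0.0113,0.0186],"twist": [-0.0785,0,0],"claw": 0},{"slide": [0.0006,-0.0113,0.0186],"twist": [-0.0785,0,0],"claw": 0},{"slide": [0.0006,-0.0113,0.0186],"twist": [-0.0785,0,0],"claw": 0},{"slide": [0.0006,-0.0113,0.0186],"twist": [-0.0785,0,0],"claw": 0},{"slide": [0.0006,-0.0113,0.0186],"twist": [-0.0785,0,0],"claw": 0},{"slide": [0.0006,-0.0113,0.0186],"twist": [-0.0785,0,0],"claw": 0},{"slide": [0.0006,-0.0113,0.0186],"twist": [-0.0785,0,0],"claw": 0},{"slide": [0.0006,-0.0113,0.0186],"twist": [-0.0785,0,0],"claw": 0},{"slide": [0.0006,-0.0113,0.0186],"twist": [-0.0785,0,0],"claw": 0},{"slide": [0,0,0],"twist": [0,0,0],"claw": 0}]'

```text
t: 7.78
tcp_pos: [0.4445, 0.0995, 0.1098]
tcp_rot: [[1.0, 0.004, -0.004], [0.0, -0.706, -0.708], [-0.005, 0.708, -0.706]]
ft_force: [-0.2, -0.2, 0.6]
grip_width: 0.0855
```

Run:
```python
from h import *
wl("w2",["pot_wide_1"],.074,["pot_wide_1_base"])
to([.446,.035,.046],-45,5)
```

```text
cut pot_wide_1 0.93 px [326, 198] box [np.int64(275), np.int64(129), np.int64(379), np.int64(263)] world@z [0.4453 0.0959 0.074 ]
tip pot_wide_1_base [(0.57, [0.449, 0.034, 0.078])]
n=5 slide [-0.0002, -0.0003, 0.0186] twist [-0.0003, -0.0, -0.0006] | mm/row 19 deg/row 0.0
```

View pics/w2.png

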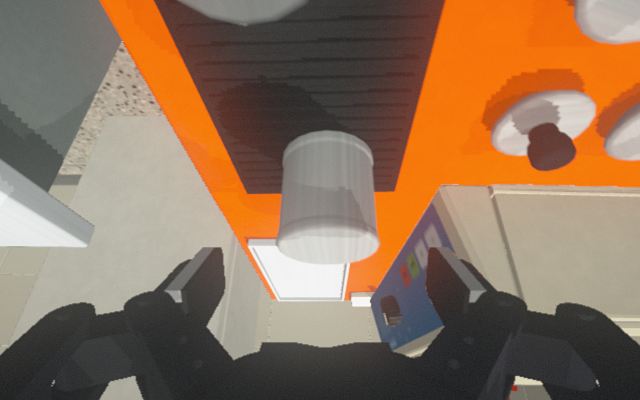

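The pot at px (327,198) is centred between the fingers.

>>> drive_tool --deltas '[{"slide": [0,0,0.0186],"twist": [0,0,0],"claw": 0},{"slide": [0,0,0.0186],"twist": [0,0,0],"claw": 0},{"slide": [0,0,0.0186],"twist": [0,0,0],"claw": 0},{"slide": [0,0,0.0186],"twist": [0,0,0],"claw": 0},{"slide": [0,0,0.0186],"twist": [0,0,0],"claw": 0},{"slide": [0,0,0],"twist": [0,0,0],"claw": 0},{"slide": [0,0,0],"twist": [0,0,0],"claw": 255},{"slide": [0,0,0],"twist": [0,0,0],"claw": 255},{"slide": [0,0,0],"twist": [0,0,0],"claw": 255},{"slide": [0,0,0],"twist": [0,0,0],"claw": 255},{"slide": [0,0,0],"twist": [0,0,0],"claw": 255},{"slide": [0,0,0],"twist": [0,0,0],"claw": 255}]' --squeeze 45

```text
t: 9.43
tcp_pos: [0.4475, 0.0341, 0.0478]
tcp_rot: [[1.0, -0.003, 0.001], [-0.001, -0.707, -0.707], [0.003, 0.707, -0.707]]
ft_force: [-2.2, 1.4, 6.4]
grip_width: 0.0651
```

Run:
```python
from h import *
s=ctrl.state(); print(s["tcp_pos"],s["grip_width"],s["ft_force"])
T=to([.44,.03,.16],-45,5); T=to([.425,-.073,.12],45,10,T0=T); T=to([.425,-.073,.036],45,4,T0=T)
```

```text
[0.4475 0.0341 0.0478] 0.06513750843343444 [-2.2387  1.4395  6.3671]
n=5 slide [-0.0015, 0.0165, -0.0153] twist [0.0001, -0.0002, -0.0005] | mm/row 23 deg/row 0.0
n=10 slide [-0.0015, 0.011, 0.0053] twist [0.1571, 0.0, 0.0] | mm/row 12 deg/row 9.0
n=4 slide [0.0, 0.0148, 0.0148] twist [0.0, 0.0, 0.0] | mm/row 21 deg/row 0.0
```

>>> drive_tool --deltas '[{"slide": [-0.0015,0.0165,-0.0153],"twist": [0,0,0],"claw": 255},{"slide": [-0.0015,0.0165,-0.0153],"twist": [0,0,0],"claw": 255},{"slide": [-0.0015,0.0165,-0.0153],"twist": [0,0,0],"claw": 255},{"slide": [-0.0015,0.0165,-0.0153],"twist": [0,0,0],"claw": 255},{"slide": [-0.0015,0.0165,-0.0153],"twist": [0,0,0],"claw": 255}]'

```text
t: 10.05
tcp_pos: [0.4392, 0.0299, 0.1598]
tcp_rot: [[1.0, -0.003, -0.0], [-0.002, -0.708, -0.706], [0.002, 0.706, -0.708]]
ft_force: [-0.1, 0.7, -1.7]
grip_width: 0.0655
```

>>> drive_tool --deltas '[{"slide": [-0.0015,0.011,0.0053],"twist": [0.1571,0,0],"claw": 255},{"slide": [-0.0015,0.011,0.0053],"twist": [0.1571,0,0],"claw": 255},{"slide": [-0.0015,0.011,0.0053],"twist": [0.1571,0,0],"claw": 255},{"slide": [-0.0015,0.011,0.0053],"twist": [0.1571,0,0],"claw": 255},{"slide": [-0.0015,0.011,0.0053],"twist": [0.1571,0,0],"claw": 255},{"slide": [-0.0015,0.011,0.0053],"twist": [0.1571,0,0],"claw": 255},{"slide": [-0.0015,0.011,0.0053],"twist": [0.1571,0,0],"claw": 255},{"slide": [-0.0015,0.011,0.0053],"twist": [0.1571,0,0],"claw": 255},{"slide": [-0.0015,0.011,0.0053],"twist": [0.1571,0,0],"claw": 255},{"slide": [-0.0015,0.011,0.0053],"twist": [0.1571,0,0],"claw": 255},{"slide": [0,0,0],"twist": [0,0,0],"claw": 255}]'

```text
t: 11.42
tcp_pos: [0.4228, -0.0744, 0.1156]
tcp_rot: [[1.0, -0.008, -0.001], [-0.006, -0.704, 0.71], [-0.006, -0.71, -0.704]]
ft_force: [-0.2, -0.3, -0.7]
grip_width: 0.0652
```

Run:
```python
from h import *
s=log(); print(s["tcp_pos"],s["grip_width"],s["joint_pos"])
T=to([.425,-.073,.033],45,5)
p=ctrl.grab_frame("side"); save(p,"s1",(300,100,540,320))
for l in("pot_wide_1",): print([(d["p"],np.argwhere(d["mask"]).mean(0)) for d in ctrl.cut_out(p,l)])
```

```text
[ 0.4228 -0.0744  0.1156] 0.06518408470750978 [-0.7143  0.5784 -0.2675  1.3087  0.5657  0.6904]
n=5 slide [0.0005, 0.0115, 0.0119] twist [-0.0008, 0.0001, -0.0017] | mm/row 17 deg/row 0.1
[(0.76, array([171.0116, 396.8881]))]
```

View pics/s1.png

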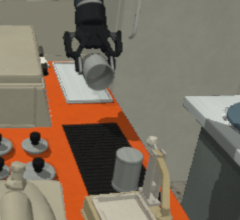

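The pot at crop px (98,70) has its mouth facing the camera, as planned. Next I'll lay it down.

>>> drive_tool --deltas '[{"slide": [0.0005,0.0122,0.0115],"twist": [0,0,0],"claw": 255},{"slide": [0.0005,0.0122,0.0115],"twist": [0,0,0],"claw": 255},{"slide": [0.0005,0.0122,0.0115],"twist": [0,0,0],"claw": 255},{"slide": [0.0005,0.0122,0.0115],"twist": [0,0,0],"claw": 255},{"slide": [0,0.009,0.009],"twist": [0,0,0],"claw": 255},{"slide": [0,0.001,0.001],"twist": [0,0,0],"claw": 255},{"slide": [0,0,0],"twist": [0,0,0],"claw": 255},{"slide": [0,0,0],"twist": [0,0,0],"claw": 255}]'

```text
t: 12.52
tcp_pos: [0.426, -0.0755, 0.0378]
tcp_rot: [[1.0, -0.001, 0.003], [-0.003, -0.707, 0.707], [0.001, -0.707, -0.707]]
ft_force: [-0.0, -0.5, -1.2]
grip_width: 0.0653
```

>>> drive_tool --deltas '[{"slide": [0,0.0014,0.0014],"twist": [0,0,0],"claw": 255},{"slide": [0,0.0014,0.0014],"twist": [0,0,0],"claw": 255},{"slide": [0,0,0],"twist": [0,0,0],"claw": 255}]'

```text
t: 12.9
tcp_pos: [0.426, -0.0755, 0.0347]
tcp_rot: [[1.0, -0.002, 0.004], [-0.004, -0.707, 0.708], [0.001, -0.708, -0.707]]
ft_force: [-2.2, -2.2, 8.6]
grip_width: 0.0654
```

>>> drive_tool --deltas '[{"slide": [0,0.0009,0.0009],"twist": [0,0,0],"claw": 255},{"slide": [0,0,0],"twist": [0,0,0],"claw": 255}]'

```text
t: 13.15
tcp_pos: [0.426, -0.0755, 0.0346]
tcp_rot: [[1.0, -0.003, 0.004], [-0.005, -0.706, 0.708], [0.001, -0.708, -0.706]]
ft_force: [-3.2, -6.0, 18.4]
grip_width: 0.0655
```

>>> drive_tool --deltas '[{"slide": [0,0,0],"twist": [0,0,0],"claw": 50},{"slide": [0,0,0],"twist": [0,0,0],"claw": 40},{"slide": [0,0,0],"twist": [0,0,0],"claw": 25},{"slide": [0,0,0],"twist": [0,0,0],"claw": 0},{"slide": [0,0,0],"twist": [0,0,0],"claw": 0},{"slide": [0,0,-0.01],"twist": [0,0,0],"claw": 0},{"slide": [0,0,-0.02],"twist": [0,0,0],"claw": 0},{"slide": [0,0,-0.03],"twist": [0,0,0],"claw": 0},{"slide": [0,0,-0.03],"twist": [0,0,0],"claw": 0},{"slide": [0,0,-0.03],"twist": [0,0,0],"claw": 0}]'

```text
t: 14.4
tcp_pos: [0.4253, -0.1612, 0.1182]
tcp_rot: [[1.0, -0.002, 0.003], [-0.003, -0.707, 0.707], [0.001, -0.707, -0.707]]
ft_force: [0.1, -0.5, 0.2]
grip_width: 0.0857
```

Run:
```python
from h import *
p=wl("w3",["pot_wide_1"],.033)
print("tip",[(d["p"],d["centre"]) for d in ctrl.tip_of(p,"pot_wide_1")],[(d["p"],d["centre"]) for d in ctrl.tip_of(p,"pot_wide_1_base")])
T=to([.425,-.01,.13],0,10); T=to([.425,-.01,.10],-45,6,T0=T)
```

```text
cut pot_wide_1 0.69 px [327, 185] box [np.int64(283), np.int64(124), np.int64(374), np.int64(243)] world@z [ 0.4283 -0.0658  0.033 ]
tip [(0.94, [0.431, -0.0306, 0.0342])] [(0.6, [0.4307, -0.1027, 0.0327])]
n=10 slide [-0.0001, -0.0146, 0.0052] twist [-0.0785, -0.0002, -0.0003] | mm/row 16 deg/row 4.5
n=6 slide [0.0, -0.0016, 0.0049] twist [-0.1309, 0.0, 0.0] | mm/row 5 deg/row 7.5
```

View pics/w3.png

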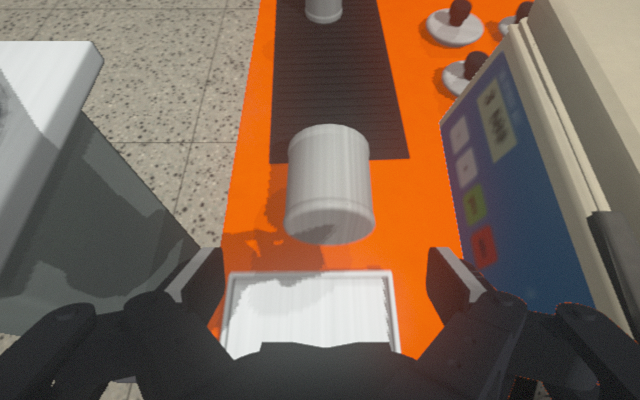

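The pot lies at px (328,185), centred at about (0.429, -0.067) with its mouth toward +y. Now I'll go around and regrasp it.

Run:
```python
from h import *
T=to([.428,-.08,.19],0,9); T=to([.4285,.004,.10],-45,8,T0=T); T=to([.4285,-.064,.032],-45,5,T0=T)
```

```text
n=9 slide [0.0003, -0.0118, -0.0037] twist [-0.0872, -0.0003, -0.0003] | mm/row 12 deg/row 5.0
n=8 slide [0.0001, -0.014, 0.0072] twist [-0.0982, 0.0, 0.0] | mm/row 16 deg/row 5.6
n=5 slide [0.0, -0.0, 0.0192] twist [0.0, 0.0, 0.0] | mm/row 19 deg/row 0.0
```

>>> drive_tool --deltas '[{"slide": [0.0003,-0.0118,-0.0037],"twist": [-0.0872,0,0],"claw": 0},{"slide": [0.0003,-0.0118,-0.0037],"twist": [-0.0872,0,0],"claw": 0},{"slide": [0.0003,-0.0118,-0.0037],"twist": [-0.0872,0,0],"claw": 0},{"slide": [0.0003,-0.0118,-0.0037],"twist": [-0.0872,0,0],"claw": 0},{"slide": [0.0003,-0.0118,-0.0037],"twist": [-0.0872,0,0],"claw": 0},{"slide": [0.0003,-0.0118,-0.0037],"twist": [-0.0872,0,0],"claw": 0},{"slide": [0.0003,-0.0118,-0.0037],"twist": [-0.0872,0,0],"claw": 0},{"slide": [0.0003,-0.0118,-0.0037],"twist": [-0.0872,0,0],"claw": 0},{"slide": [0.0003,-0.0118,-0.0037],"twist": [-0.0872,0,0],"claw": 0}]'

```text
t: 15.72
tcp_pos: [0.4271, -0.0786, 0.1893]
tcp_rot: [[1.0, -0.002, -0.001], [-0.002, -1.0, -0.001], [-0.001, 0.001, -1.0]]
ft_force: [-0.0, 1.2, 0.0]
grip_width: 0.0853
```

>>> drive_tool --deltas '[{"slide": [0,-0.014,0.0072],"twist": [-0.0982,0,0],"claw": 0},{"slide": [0,-0.014,0.0072],"twist": [-0.0982,0,0],"claw": 0},{"slide": [0,-0.014,0.0072],"twist": [-0.0982,0,0],"claw": 0},{"slide": [0,-0.014,0.0072],"twist": [-0.0982,0,0],"claw": 0},{"slide": [0,-0.014,0.0072],"twist": [-0.0982,0,0],"claw": 0},{"slide": [0,-0.014,0.0072],"twist": [-0.0982,0,0],"claw": 0},{"slide": [0,-0.014,0.0072],"twist": [-0.0982,0,0],"claw": 0},{"slide": [0,-0.014,0.0072],"twist": [-0.0982,0,0],"claw": 0},{"slide": [0,0,0],"twist": [0,0,0],"claw": 0}]'

```text
t: 16.85
tcp_pos: [0.426, 0.0048, 0.0978]
tcp_rot: [[1.0, 0.006, -0.005], [0.001, -0.707, -0.708], [-0.007, 0.708, -0.707]]
ft_force: [-1.1, -0.0, 0.8]
grip_width: 0.0853
```

Run:
```python
from h import *
p=wl("w4",["pot_wide_1"],.033,["pot_wide_1","pot_wide_1_base"])
to([.4285,-.064,.032],-45,5)
```

```text
cut pot_wide_1 0.79 px [328, 203] box [np.int64(276), np.int64(142), np.int64(383), np.int64(270)] world@z [ 0.4282 -0.0558  0.033 ]
tip pot_wide_1 [(0.96, [0.43, -0.031, 0.033])]
tip pot_wide_1_base [(0.62, [0.428, -0.103, 0.036])]
n=5 slide [-0.0, -0.0002, 0.0194] twist [-0.0004, 0.0002, -0.0007] | mm/row 19 deg/row 0.0
```

>>> drive_tool --deltas '[{"slide": [0.0005,0,0.0194],"twist": [0,0,0],"claw": 0},{"slide": [0.0005,0,0.0194],"twist": [0,0,0],"claw": 0},{"slide": [0,0,0.0194],"twist": [0,0,0],"claw": 0},{"slide": [0,0,0.0194],"twist": [0,0,0],"claw": 0},{"slide": [0,0,0.0194],"twist": [0,0,0],"claw": 0},{"slide": [0,0,0],"twist": [0,0,0],"claw": 0},{"slide": [0,0,0],"twist": [0,0,0],"claw": 255},{"slide": [0,0,0],"twist": [0,0,0],"claw": 255},{"slide": [0,0,0],"twist": [0,0,0],"claw": 255},{"slide": [0,0,0],"twist": [0,0,0],"claw": 255},{"slide": [0,0,0],"twist": [0,0,0],"claw": 255}]'

```text
t: 18.42
tcp_pos: [0.43, -0.0645, 0.0335]
tcp_rot: [[1.0, -0.003, 0.0], [-0.002, -0.706, -0.708], [0.002, 0.708, -0.706]]
ft_force: [-2.0, 1.2, 6.3]
grip_width: 0.0656
```

Run:
```python
from h import *
s=ctrl.state(); print(s["tcp_pos"],s["grip_width"],s["ft_force"])
T=to([.425,-.075,.15],-45,5); T=to([.415,-.195,.13],45,10,T0=T); T=to([.415,-.195,.046],45,5,T0=T)
```

```text
[ 0.43   -0.0645  0.0335] 0.06557863068427457 [-1.9876  1.1941  6.3007]
n=5 slide [-0.001, 0.018, -0.015] twist [0.0002, -0.0, -0.0005] | mm/row 23 deg/row 0.0
n=10 slide [-0.001, 0.0131, 0.0033] twist [0.1571, 0.0, 0.0] | mm/row 14 deg/row 9.0
n=5 slide [0.0, 0.0119, 0.0119] twist [0.0, 0.0, 0.0] | mm/row 17 deg/row 0.0
```

>>> drive_tool --deltas '[{"slide": [-0.001,0.018,-0.015],"twist": [0,0,0],"claw": 255},{"slide": [-0.001,0.018,-0.015],"twist": [0,0,0],"claw": 255},{"slide": [-0.001,0.018,-0.015],"twist": [0,0,0],"claw": 255},{"slide": [-0.001,0.018,-0.015],"twist": [0,0,0],"claw": 255},{"slide": [-0.001,0.018,-0.015],"twist": [0,0,0],"claw": 255}]'

```text
t: 19.05
tcp_pos: [0.4245, -0.0748, 0.1498]
tcp_rot: [[1.0, -0.002, -0.001], [-0.002, -0.708, -0.706], [0.001, 0.706, -0.708]]
ft_force: [0.5, 0.1, -1.7]
grip_width: 0.0655
```

>>> drive_tool --deltas '[{"slide": [-0.001,0.0115,0.0033],"twist": [0.1571,0,0],"claw": 255},{"slide": [-0.001,0.0115,0.0033],"twist": [0.1571,0,0],"claw": 255},{"slide": [-0.001,0.0115,0.0033],"twist": [0.1571,0,0],"claw": 255},{"slide": [-0.001,0.0115,0.0033],"twist": [0.1571,0,0],"claw": 255},{"slide": [-0.001,0.0115,0.0033],"twist": [0.1571,0,0],"claw": 255},{"slide": [-0.001,0.0115,0.0033],"twist": [0.1571,0,0],"claw": 255},{"slide": [-0.001,0.0115,0.0033],"twist": [0.1571,0,0],"claw": 255},{"slide": [-0.001,0.0115,0.0033],"twist": [0.1571,0,0],"claw": 255},{"slide": [-0.001,0.0115,0.0033],"twist": [0.1571,0,0],"claw": 255},{"slide": [-0.001,0.0115,0.0033],"twist": [0.1571,0,0],"claw": 255},{"slide": [0,0,0],"twist": [0,0,0],"claw": 255}]'

```text
t: 20.42
tcp_pos: [0.4129, -0.1817, 0.1229]
tcp_rot: [[1.0, -0.008, -0.001], [-0.005, -0.702, 0.712], [-0.007, -0.712, -0.702]]
ft_force: [0.4, 0.8, -1.1]
grip_width: 0.0653
```

Run:
```python
from h import *
s=log(); print(s["tcp_pos"],s["grip_width"],s["ft_force"],s["joint_pos"])
to([.415,-.18,.046],45,5)
p=ctrl.grab_frame("scene"); save(p,"s2",(160,120,460,400))
```

```text
[ 0.4129 -0.1817  0.1229] 0.06528721301686989 [ 0.3842  0.7702 -1.1122] [-0.8692  0.6913 -0.0488  1.4899  0.4766  0.5438]
n=5 slide [0.0005, 0.0107, 0.0111] twist [-0.0013, 0.0002, -0.0017] | mm/row 15 deg/row 0.1
```

View pics/s2.png

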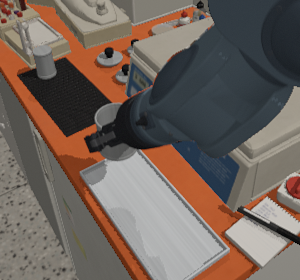

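The pot is upright, mouth up, at crop px (120,130), so I'll lower it onto the tray.

>>> drive_tool --deltas '[{"slide": [0.0005,0.0108,0.011],"twist": [0,0,0],"claw": 255},{"slide": [0.0005,0.0108,0.011],"twist": [0,0,0],"claw": 255},{"slide": [0.0005,0.0108,0.011],"twist": [0,0,0],"claw": 255},{"slide": [0,0.0108,0.011],"twist": [0,0,0],"claw": 255},{"slide": [0,0.009,0.009],"twist": [0,0,0],"claw": 255},{"slide": [0,0,0],"twist": [0,0,0],"claw": 255},{"slide": [0,0,0],"twist": [0,0,0],"claw": 255}]'

```text
t: 21.35
tcp_pos: [0.4156, -0.1804, 0.0528]
tcp_rot: [[1.0, -0.002, 0.003], [-0.003, -0.706, 0.708], [0.0, -0.708, -0.706]]
ft_force: [-0.9, 0.2, -0.5]
grip_width: 0.0659
```

>>> drive_tool --deltas '[{"slide": [0,0.0014,0.0014],"twist": [0,0,0],"claw": 255},{"slide": [0,0,0],"twist": [0,0,0],"claw": 255}]'

```text
t: 21.6
tcp_pos: [0.4157, -0.1805, 0.0509]
tcp_rot: [[1.0, -0.002, 0.003], [-0.003, -0.707, 0.707], [0.001, -0.707, -0.707]]
ft_force: [0.2, 0.2, -0.9]
grip_width: 0.0658
```

>>> drive_tool --deltas '[{"slide": [0,0.0014,0.0014],"twist": [0,0,0],"claw": 255},{"slide": [0,0,0],"twist": [0,0,0],"claw": 255}]'

```text
t: 21.85
tcp_pos: [0.4155, -0.1803, 0.0487]
tcp_rot: [[1.0, -0.002, 0.002], [-0.003, -0.706, 0.708], [0.0, -0.708, -0.706]]
ft_force: [0.1, 0.1, -0.2]
grip_width: 0.0657
```

>>> drive_tool --deltas '[{"slide": [0,0.0014,0.0014],"twist": [0,0,0],"claw": 255},{"slide": [0,0.001,0.001],"twist": [0,0,0],"claw": 255},{"slide": [0,0,0],"twist": [0,0,0],"claw": 255}]'

```text
t: 22.22
tcp_pos: [0.4155, -0.1802, 0.0452]
tcp_rot: [[1.0, -0.002, 0.002], [-0.003, -0.706, 0.708], [0.0, -0.708, -0.706]]
ft_force: [-0.7, 0.2, -1.2]
grip_width: 0.066
```

>>> drive_tool --deltas '[{"slide": [0,0.0014,0.0014],"twist": [0,0,0],"claw": 255},{"slide": [0,0,0],"twist": [0,0,0],"claw": 255}]'

```text
t: 22.48
tcp_pos: [0.4155, -0.1803, 0.0432]
tcp_rot: [[1.0, -0.002, 0.002], [-0.003, -0.706, 0.708], [0.0, -0.708, -0.706]]
ft_force: [0.5, -0.8, -0.6]
grip_width: 0.0658
```

>>> drive_tool --deltas '[{"slide": [0,0.0009,0.0009],"twist": [0,0,0],"claw": 255},{"slide": [0,0,0],"twist": [0,0,0],"claw": 255}]'

```text
t: 22.72
tcp_pos: [0.4156, -0.1803, 0.0423]
tcp_rot: [[1.0, -0.002, 0.003], [-0.003, -0.706, 0.708], [0.001, -0.708, -0.706]]
ft_force: [-0.3, -0.9, 0.2]
grip_width: 0.0661
```

>>> drive_tool --deltas '[{"slide": [0,0.0009,0.0009],"twist": [0,0,0],"claw": 255},{"slide": [0,0,0],"twist": [0,0,0],"claw": 255}]'

```text
t: 22.98
tcp_pos: [0.4156, -0.1803, 0.0422]
tcp_rot: [[1.0, -0.002, 0.003], [-0.004, -0.706, 0.708], [0.001, -0.708, -0.706]]
ft_force: [-1.4, -2.4, 9.8]
grip_width: 0.0658
```

>>> drive_tool --deltas '[{"slide": [0,0,0],"twist": [0,0,0],"claw": 50},{"slide": [0,0,0],"twist": [0,0,0],"claw": 40},{"slide": [0,0,0],"twist": [0,0,0],"claw": 25},{"slide": [0,0,0],"twist": [0,0,0],"claw": 0},{"slide": [0,0,0],"twist": [0,0,0],"claw": 0},{"slide": [0,0,-0.01],"twist": [0,0,0],"claw": 0},{"slide": [0,0,-0.02],"twist": [0,0,0],"claw": 0},{"slide": [0,0,-0.03],"twist": [0,0,0],"claw": 0},{"slide": [0,0,-0.03],"twist": [0,0,0],"claw": 0},{"slide": [0,-0.02,-0.03],"twist": [0,0,0],"claw": 0}]'

```text
t: 24.22
tcp_pos: [0.415, -0.2524, 0.1402]
tcp_rot: [[1.0, -0.003, 0.003], [-0.004, -0.706, 0.708], [0.0, -0.708, -0.706]]
ft_force: [-0.4, -0.0, 0.1]
grip_width: 0.0851
```

Run:
```python
from h import *
p=wl("w5",["pot_wide_1"],.074,["pot_wide_1","pot_wide_1_base"])
T=to([.41,-.06,.26],0,10); T=to([.425,.09,.16],45,9,T0=T)
```

```text
cut pot_wide_1 0.8 px [325, 214] box [np.int64(278), np.int64(159), np.int64(372), np.int64(273)] world@z [ 0.4156 -0.1921  0.074 ]
tip pot_wide_1 [(0.65, [0.419, -0.175, 0.071])]
tip pot_wide_1_base [(0.92, [0.42, -0.181, 0.005])]
n=10 slide [-0.0006, -0.023, -0.0029] twist [-0.0784, -0.0003, -0.0002] | mm/row 23 deg/row 4.5
n=9 slide [0.0017, -0.0122, 0.0166] twist [0.0873, 0.0, 0.0] | mm/row 21 deg/row 5.0
```

View pics/w5.png

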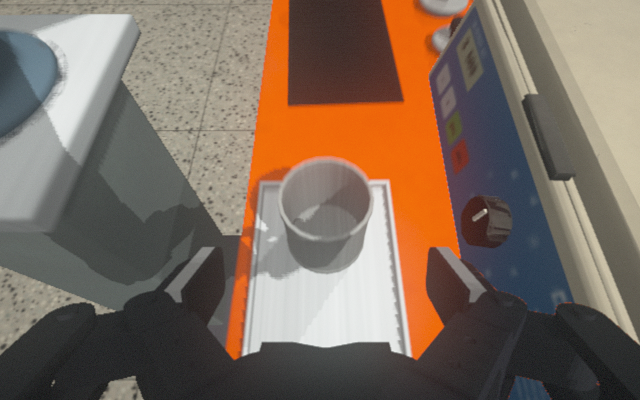

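The wide pot stands mouth-up on the tray at px (325,214). The narrow pot is next.

Run:
```python
from kin import *
T=to([.41,-.06,.26],0,9); T=to([.425,.137,.115],45,10,T0=T); T=to([.425,.2055,.046],45,5,T0=T)
for ph,p in((45,[.425,.137,.115]),(45,[.425,.2055,.046]),(45,[.425,.2,.16]),(-45,[.425,-.073,.12]),(-45,[.425,-.073,.023]),(45,[.425,-.14,.1]),(45,[.425,-.073,.023]),(-45,[.415,-.34,.13]),(-45,[.415,-.34,.045])): print(ph,ik(p,F(ph)))
```

```text
n=9 slide [-0.0006, -0.0256, -0.0031] twist [-0.0871, -0.0003, -0.0003] | mm/row 26 deg/row 5.0
n=10 slide [0.0015, -0.0138, 0.021] twist [0.0785, 0.0, 0.0] | mm/row 25 deg/row 4.5
n=5 slide [0.0, 0.0001, 0.0194] twist [0.0, 0.0, 0.0] | mm/row 19 deg/row 0.0
45 (array([-0.3122,  0.3759, -0.5684,  0.9246,  0.7381,  1.1425]), np.float64(1.2632397439672417e-08))
45 (array([-0.1546,  0.447 , -0.6941,  0.5825,  0.7735,  1.3538]), np.float64(8.058349110864866e-09))
45 (array([-0.1675,  0.268 , -0.5681,  0.8999,  0.7715,  1.336 ]), np.float64(2.4296725218521073e-10))
-45 (array([ 0.1644,  0.3573, -0.5661,  0.8096, -0.772 ,  1.8013]), np.float64(1.1450601238015179e-14))
-45 (array([ 0.1644,  0.5191, -0.6514,  0.5625, -0.772 ,  1.8013]), np.float64(4.614109532084711e-14))
45 (array([-0.8012,  0.6722, -0.1432,  1.3782,  0.5144,  0.6007]), np.float64(3.666205634562688e-14))
45 (array([-0.7083,  0.704 , -0.3311,  1.1124,  0.5669,  0.6901]), np.float64(2.0743412510854146e-12))
-45 (array([-0.4545,  0.2132, -0.7817,  0.1622, -0.6884,  0.9661]), np.float64(1.344043327111831e-13))
-45 (array([-0.4545,  0.3847, -0.87  , -0.0976, -0.6884,  0.9661]), np.float64(8.035939158509333e-10))
```

>>> drive_tool --deltas '[{"slide": [-0.0006,-0.0256,-0.0031],"twist": [-0.0871,0,0],"claw": 0},{"slide": [-0.0006,-0.0256,-0.0031],"twist": [-0.0871,0,0],"claw": 0},{"slide": [-0.0006,-0.0256,-0.0031],"twist": [-0.0871,0,0],"claw": 0},{"slide": [-0.0006,-0.0256,-0.0031],"twist": [-0.0871,0,0],"claw": 0},{"slide": [-0.0006,-0.0256,-0.0031],"twist": [-0.0871,0,0],"claw": 0},{"slide": [-0.0006,-0.0256,-0.0031],"twist": [-0.0871,0,0],"claw": 0},{"slide": [-0.0006,-0.0256,-0.0031],"twist": [-0.0871,0,0],"claw": 0},{"slide": [-0.0006,-0.0256,-0.0031],"twist": [-0.0871,0,0],"claw": 0},{"slide": [-0.0006,-0.0256,-0.0031],"twist": [-0.0871,0,0],"claw": 0}]'

```text
t: 25.55
tcp_pos: [0.4098, -0.0583, 0.2593]
tcp_rot: [[1.0, -0.003, 0.0], [-0.003, -1.0, -0.0], [0.0, 0.0, -1.0]]
ft_force: [0.6, 0.1, 0.3]
grip_width: 0.086
```

>>> drive_tool --deltas '[{"slide": [0.0015,-0.0138,0.021],"twist": [0.0785,0,0],"claw": 0},{"slide": [0.0015,-0.0138,0.021],"twist": [0.0785,0,0],"claw": 0},{"slide": [0.0015,-0.0138,0.021],"twist": [0.0785,0,0],"claw": 0},{"slide": [0.0015,-0.0138,0.021],"twist": [0.0785,0,0],"claw": 0},{"slide": [0.0015,-0.0138,0.021],"twist": [0.0785,0,0],"claw": 0},{"slide": [0.0015,-0.0138,0.021],"twist": [0.0785,0,0],"claw": 0},{"slide": [0.0015,-0.0138,0.021],"twist": [0.0785,0,0],"claw": 0},{"slide": [0.0015,-0.0138,0.021],"twist": [0.0785,0,0],"claw": 0},{"slide": [0.0015,-0.0138,0.021],"twist": [0.0785,0,0],"claw": 0},{"slide": [0.0015,-0.0138,0.021],"twist": [0.0785,0,0],"claw": 0},{"slide": [0,0,0],"twist": [0,0,0],"claw": 0}]'

```text
t: 26.92
tcp_pos: [0.4238, 0.1389, 0.1129]
tcp_rot: [[1.0, -0.005, -0.002], [-0.002, -0.705, 0.709], [-0.005, -0.709, -0.705]]
ft_force: [-0.4, -0.7, -0.2]
grip_width: 0.0854
```

Run:
```python
from h import *
p=wl("w6",["pot_narrow"],.05,["pot_narrow","pot_narrow_base"])
to([.425,.2055,.046],45,5)
```

```text
cut pot_narrow 0.79 px [325, 205] box [np.int64(289), np.int64(157), np.int64(362), np.int64(259)] world@z [0.4242 0.2044 0.05  ]
cut pot_narrow 0.43 px [539, 272] box [np.int64(492), np.int64(234), np.int64(589), np.int64(314)] world@z [0.5526 0.158  0.05  ]
tip pot_narrow [(0.8, [0.426, 0.206, 0.004])]
tip pot_narrow_base [(0.84, [0.424, 0.205, 0.073])]
n=5 slide [-0.0003, 0.0002, 0.0193] twist [-0.0001, -0.0006, -0.0002] | mm/row 19 deg/row 0.0
```

View pics/w6.png

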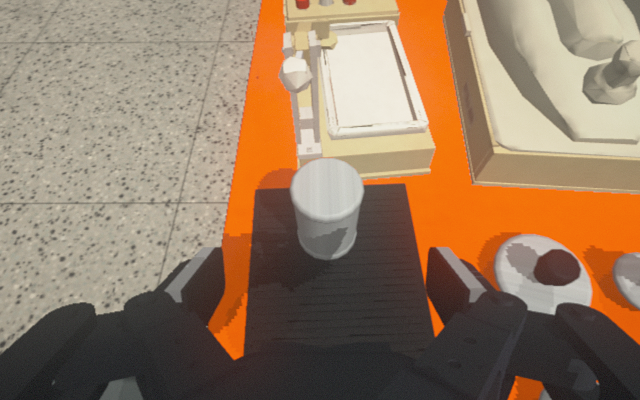

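The narrow pot at px (327,208) is centred between the fingers. Approach and grip.

>>> drive_tool --deltas '[{"slide": [0,0,0.0193],"twist": [0,0,0],"claw": 0},{"slide": [0,0,0.0193],"twist": [0,0,0],"claw": 0},{"slide": [0,0,0.0193],"twist": [0,0,0],"claw": 0},{"slide": [0,0,0.0193],"twist": [0,0,0],"claw": 0},{"slide": [0,0,0.0193],"twist": [0,0,0],"claw": 0},{"slide": [0,0,0],"twist": [0,0,0],"claw": 0},{"slide": [0,0,0],"twist": [0,0,0],"claw": 80},{"slide": [0,0,0],"twist": [0,0,0],"claw": 255},{"slide": [0,0,0],"twist": [0,0,0],"claw": 255},{"slide": [0,0,0],"twist": [0,0,0],"claw": 255},{"slide": [0,0,0],"twist": [0,0,0],"claw": 255},{"slide": [0,0,0],"twist": [0,0,0],"claw": 255}]'

```text
t: 28.62
tcp_pos: [0.4271, 0.2061, 0.0473]
tcp_rot: [[1.0, -0.002, 0.004], [-0.004, -0.705, 0.709], [0.002, -0.709, -0.705]]
ft_force: [-0.5, -3.6, 7.0]
grip_width: 0.0454
```

Run:
```python
from h import *
s=ctrl.state(); print(s["tcp_pos"],s["grip_width"],s["ft_force"])
T=to([.425,.18,.17],45,6); T=to([.425,.05,.19],0,7,T0=T); T=to([.425,-.078,.12],-45,8,T0=T);T=to([.425,-.078,.034],-45,4,T0=T)
```

```text
[0.4271 0.2061 0.0473] 0.045382899592261 [-0.4968 -3.6331  6.9641]
n=6 slide [-0.0003, -0.0114, -0.0175] twist [-0.0004, -0.0007, -0.0003] | mm/row 21 deg/row 0.0
n=7 slide [0.0, 0.0159, -0.0109] twist [-0.1122, 0.0, 0.0] | mm/row 19 deg/row 6.4
n=8 slide [0.0, 0.0124, 0.014] twist [-0.0982, 0.0, 0.0] | mm/row 19 deg/row 5.6
n=4 slide [0.0, -0.0152, 0.0152] twist [0.0, 0.0, 0.0] | mm/row 22 deg/row 0.0
```

Run:
```python
from kin import *
T=to([.425,.18,.17],45,6); T=to([.425,.065,.14],-45,12,T0=T);T=to([.425,.065,.034],-45,6,T0=T)
for ph,p in((-45,[.425,.065,.034]),(45,[.425,-.01,.095]),(45,[.425,.05,.025]),(0,[.425,-.1,.28])): print(ph,ik(p,F(ph)))
```

```text
n=6 slide [-0.0003, -0.0114, -0.0175] twist [-0.0004, -0.0007, -0.0003] | mm/row 21 deg/row 0.0
n=12 slide [0.0, 0.0108, 0.0021] twist [-0.1309, -0.0, -0.0] | mm/row 11 deg/row 7.5
n=6 slide [0.0, -0.0125, 0.0125] twist [0.0, 0.0, 0.0] | mm/row 18 deg/row 0.0
-45 (array([ 0.4448,  0.6362, -0.3945,  0.9464, -0.6923,  2.1639]), np.float64(1.320109251238116e-09))
45 (array([-0.6063,  0.537 , -0.3958,  1.156 ,  0.62  ,  0.7952]), np.float64(7.8928671537112e-11))
45 (array([-0.4954,  0.5921, -0.5356,  0.8868,  0.6714,  0.9183]), np.float64(3.5176876213084445e-09))
0 (array([-0.3766,  0.0886, -0.2113,  1.2709,  0.    ,  1.1942]), np.float64(1.7459902859807733e-14))
```

>>> drive_tool --deltas '[{"slide": [0,-0.0114,-0.0175],"twist": [0,0,0],"claw": 255},{"slide": [0,-0.0114,-0.0175],"twist": [0,0,0],"claw": 255},{"slide": [0,-0.0114,-0.0175],"twist": [0,0,0],"claw": 255},{"slide": [0,-0.0114,-0.0175],"twist": [0,0,0],"claw": 255},{"slide": [0,-0.0114,-0.0175],"twist": [0,0,0],"claw": 255},{"slide": [0,-0.0114,-0.0175],"twist": [0,0,0],"claw": 255}]'

```text
t: 29.38
tcp_pos: [0.426, 0.1799, 0.1696]
tcp_rot: [[1.0, -0.002, 0.002], [-0.003, -0.706, 0.708], [0.0, -0.708, -0.706]]
ft_force: [1.1, 0.6, -1.7]
grip_width: 0.0454
```

>>> drive_tool --deltas '[{"slide": [0,0.0108,0.0021],"twist": [-0.1309,0,0],"claw": 255},{"slide": [0,0.0108,0.0021],"twist": [-0.1309,0,0],"claw": 255},{"slide": [0,0.0108,0.0021],"twist": [-0.1309,0,0],"claw": 255},{"slide": [0,0.0108,0.0021],"twist": [-0.1309,0,0],"claw": 255},{"slide": [0,0.0108,0.0021],"twist": [-0.1309,0,0],"claw": 255},{"slide": [0,0.0108,0.0021],"twist": [-0.1309,0,0],"claw": 255},{"slide": [0,0.0108,0.0021],"twist": [-0.1309,0,0],"claw": 255},{"slide": [0,0.0108,0.0021],"twist": [-0.1309,0,0],"claw": 255},{"slide": [0,0.0108,0.0021],"twist": [-0.1309,0,0],"claw": 255},{"slide": [0,0.0108,0.0021],"twist": [-0.1309,0,0],"claw": 255},{"slide": [0,0.0108,0.0021],"twist": [-0.1309,0,0],"claw": 255},{"slide": [0,0.0108,0.0021],"twist": [-0.1309,0,0],"claw": 255}]'

```text
t: 30.88
tcp_pos: [0.426, 0.0653, 0.1388]
tcp_rot: [[1.0, -0.003, -0.001], [-0.003, -0.706, -0.708], [0.001, 0.708, -0.706]]
ft_force: [-0.5, -0.1, -1.9]
grip_width: 0.0455
```

>>> drive_tool --deltas '[{"slide": [0,0,0],"twist": [0,0,0],"claw": 255}]'

```text
t: 31.0
tcp_pos: [0.4251, 0.0659, 0.1369]
tcp_rot: [[1.0, 0.001, -0.004], [-0.002, -0.709, -0.706], [-0.004, 0.706, -0.709]]
ft_force: [-0.3, 0.2, -0.6]
grip_width: 0.0458
```

>>> drive_tool --deltas '[{"slide": [0,-0.015,0.015],"twist": [0,0,0],"claw": 255},{"slide": [0,-0.015,0.015],"twist": [0,0,0],"claw": 255},{"slide": [0,-0.015,0.015],"twist": [0,0,0],"claw": 255},{"slide": [0,-0.015,0.015],"twist": [0,0,0],"claw": 255},{"slide": [0,-0.013,0.013],"twist": [0,0,0],"claw": 255},{"slide": [0,-0.002,0.002],"twist": [0,0,0],"claw": 255},{"slide": [0,0,0],"twist": [0,0,0],"claw": 255}]'

```text
t: 31.88
tcp_pos: [0.4262, 0.0655, 0.0331]
tcp_rot: [[1.0, -0.003, -0.002], [-0.003, -0.709, -0.705], [0.001, 0.705, -0.709]]
ft_force: [-0.3, 0.1, -1.0]
grip_width: 0.0457
```

>>> drive_tool --deltas '[{"slide": [0,-0.0014,0.0014],"twist": [0,0,0],"claw": 255},{"slide": [0,-0.0014,0.0014],"twist": [0,0,0],"claw": 255},{"slide": [0,0,0],"twist": [0,0,0],"claw": 255}]'

```text
t: 32.25
tcp_pos: [0.4259, 0.0657, 0.0286]
tcp_rot: [[1.0, -0.002, -0.002], [-0.003, -0.709, -0.706], [0.001, 0.706, -0.709]]
ft_force: [-0.6, -0.0, -1.1]
grip_width: 0.0455
```

>>> drive_tool --deltas '[{"slide": [0,-0.001,0.001],"twist": [0,0,0],"claw": 255},{"slide": [0,0,0],"twist": [0,0,0],"claw": 255}]'

```text
t: 32.5
tcp_pos: [0.4258, 0.0656, 0.027]
tcp_rot: [[1.0, -0.002, -0.002], [-0.003, -0.708, -0.706], [0.0, 0.706, -0.708]]
ft_force: [-0.4, -0.3, -1.5]
grip_width: 0.0456
```

>>> drive_tool --deltas '[{"slide": [0,-0.001,0.001],"twist": [0,0,0],"claw": 255},{"slide": [0,0,0],"twist": [0,0,0],"claw": 255}]'

```text
t: 32.75
tcp_pos: [0.4259, 0.0656, 0.0267]
tcp_rot: [[1.0, -0.002, -0.001], [-0.002, -0.708, -0.707], [0.001, 0.707, -0.708]]
ft_force: [-2.4, 3.6, 7.1]
grip_width: 0.0452
```

>>> drive_tool --deltas '[{"slide": [0,-0.0007,0.0007],"twist": [0,0,0],"claw": 255},{"slide": [0,0,0],"twist": [0,0,0],"claw": 255}]'

```text
t: 33.0
tcp_pos: [0.4259, 0.0656, 0.0266]
tcp_rot: [[1.0, -0.001, -0.0], [-0.001, -0.707, -0.707], [0.001, 0.707, -0.707]]
ft_force: [-4.2, 5.6, 14.7]
grip_width: 0.0456
```

>>> drive_tool --deltas '[{"slide": [0,0,0],"twist": [0,0,0],"claw": 100},{"slide": [0,0,0],"twist": [0,0,0],"claw": 80},{"slide": [0,0,0],"twist": [0,0,0],"claw": 50},{"slide": [0,0,0],"twist": [0,0,0],"claw": 20},{"slide": [0,0,0],"twist": [0,0,0],"claw": 0},{"slide": [0,0,-0.01],"twist": [0,0,0],"claw": 0},{"slide": [0,0,-0.02],"twist": [0,0,0],"claw": 0},{"slide": [0,0,-0.03],"twist": [0,0,0],"claw": 0},{"slide": [0,0,-0.03],"twist": [0,0,0],"claw": 0},{"slide": [0,0,-0.02],"twist": [0,0,0],"claw": 0}]'

```text
t: 34.25
tcp_pos: [0.4265, 0.1448, 0.104]
tcp_rot: [[1.0, -0.003, -0.0], [-0.002, -0.709, -0.705], [0.002, 0.705, -0.709]]
ft_force: [0.1, 0.9, -0.3]
grip_width: 0.0855
```

Run:
```python
from h import *
p=wl("w7",["pot_narrow"],.027,["pot_narrow","pot_narrow_base"])
T=to([.426,.06,.19],0,9); T=to([.426,-.016,.096],45,9,T0=T); T=to([.426,.054,.026],45,5,T0=T)
```

```text
cut pot_narrow 0.75 px [322, 201] box [np.int64(289), np.int64(157), np.int64(356), np.int64(251)] world@z [0.4247 0.0653 0.027 ]
tip pot_narrow [(0.82, [0.428, 0.022, 0.024])]
tip pot_narrow_base [(0.79, [0.426, 0.093, 0.028])]
n=9 slide [-0.0, 0.0128, -0.005] twist [0.087, -0.0, -0.0003] | mm/row 14 deg/row 5.0
n=9 slide [0.0, 0.0118, 0.0071] twist [0.0873, 0.0, 0.0] | mm/row 14 deg/row 5.0
n=5 slide [0.0, 0.0, 0.0198] twist [0.0, 0.0, 0.0] | mm/row 20 deg/row 0.0
```

>>> drive_tool --deltas '[{"slide": [0,0.0128,-0.005],"twist": [0.087,0,0],"claw": 0},{"slide": [0,0.0128,-0.005],"twist": [0.087,0,0],"claw": 0},{"slide": [0,0.0128,-0.005],"twist": [0.087,0,0],"claw": 0},{"slide": [0,0.0128,-0.005],"twist": [0.087,0,0],"claw": 0},{"slide": [0,0.0128,-0.005],"twist": [0.087,0,0],"claw": 0},{"slide": [0,0.0128,-0.005],"twist": [0.087,0,0],"claw": 0},{"slide": [0,0.0128,-0.005],"twist": [0.087,0,0],"claw": 0},{"slide": [0,0.0128,-0.005],"twist": [0.087,0,0],"claw": 0},{"slide": [0,0.0128,-0.005],"twist": [0.087,0,0],"claw": 0}]'

```text
t: 35.58
tcp_pos: [0.4249, 0.059, 0.1893]
tcp_rot: [[1.0, -0.004, -0.0], [-0.004, -1.0, 0.002], [-0.0, -0.002, -1.0]]
ft_force: [0.5, 0.3, -0.6]
grip_width: 0.0854
```

>>> drive_tool --deltas '[{"slide": [0,0.0118,0.0071],"twist": [0.0873,0,0],"claw": 0},{"slide": [0,0.0118,0.0071],"twist": [0.0873,0,0],"claw": 0},{"slide": [0,0.0118,0.0071],"twist": [0.0873,0,0],"claw": 0},{"slide": [0,0.0118,0.0071],"twist": [0.0873,0,0],"claw": 0},{"slide": [0,0.0118,0.0071],"twist": [0.0873,0,0],"claw": 0},{"slide": [0,0.0118,0.0071],"twist": [0.0873,0,0],"claw": 0},{"slide": [0,0.0118,0.0071],"twist": [0.0873,0,0],"claw": 0},{"slide": [0,0.0118,0.0071],"twist": [0.0873,0,0],"claw": 0},{"slide": [0,0.0118,0.0071],"twist": [0.0873,0,0],"claw": 0},{"slide": [0,0,0],"twist": [0,0,0],"claw": 0}]'

```text
t: 36.83
tcp_pos: [0.4241, -0.0166, 0.0938]
tcp_rot: [[1.0, -0.008, 0.001], [-0.006, -0.705, 0.709], [-0.005, -0.709, -0.706]]
ft_force: [-0.3, 0.5, 0.8]
grip_width: 0.0859
```

Run:
```python
from h import *
p=wl("w8",["pot_narrow"],.027,["pot_narrow","pot_narrow_base"])
to([.426,.054,.026],45,5)
```

```text
cut pot_narrow 0.71 px [338, 192] box [np.int64(249), np.int64(49), np.int64(435), np.int64(324)] world@z [0.4337 0.0615 0.027 ]
cut pot_narrow 0.58 px [325, 199] box [np.int64(291), np.int64(139), np.int64(361), np.int64(255)] world@z [0.4248 0.0561 0.027 ]
tip pot_narrow [(0.89, [0.428, 0.021, 0.028])]
tip pot_narrow_base [(0.79, [0.427, 0.091, 0.027])]
n=5 slide [0.0, 0.0001, 0.0198] twist [0.0003, -0.0005, -0.0001] | mm/row 20 deg/row 0.0
```

View pics/w8.png

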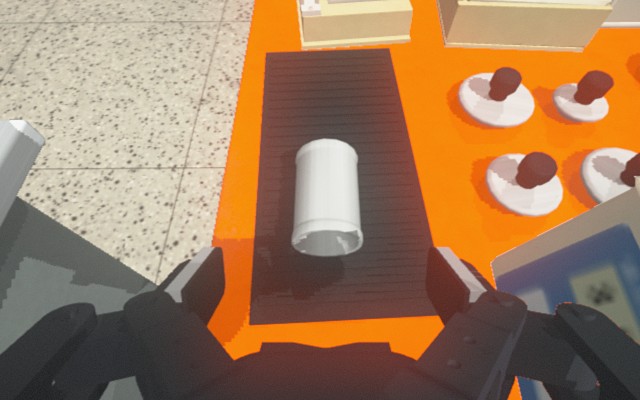

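The narrow pot lies at px (327,197), mouth toward the gripper. Grip it again.

>>> drive_tool --deltas '[{"slide": [0,0,0.0198],"twist": [0,0,0],"claw": 0},{"slide": [0,0,0.0198],"twist": [0,0,0],"claw": 0},{"slide": [0,0,0.0198],"twist": [0,0,0],"claw": 0},{"slide": [0,0,0.0198],"twist": [0,0,0],"claw": 0},{"slide": [0,0,0.0198],"twist": [0,0,0],"claw": 0},{"slide": [0,0,0],"twist": [0,0,0],"claw": 0},{"slide": [0,0,0],"twist": [0,0,0],"claw": 80},{"slide": [0,0,0],"twist": [0,0,0],"claw": 255},{"slide": [0,0,0],"twist": [0,0,0],"claw": 255},{"slide": [0,0,0],"twist": [0,0,0],"claw": 255},{"slide": [0,0,0],"twist": [0,0,0],"claw": 255},{"slide": [0,0,0],"twist": [0,0,0],"claw": 255}]'

```text
t: 38.52
tcp_pos: [0.4265, 0.0532, 0.0266]
tcp_rot: [[1.0, -0.002, 0.004], [-0.004, -0.707, 0.707], [0.002, -0.707, -0.707]]
ft_force: [-1.8, -2.5, 5.9]
grip_width: 0.0454
```

Run:
```python
from h import *
s=ctrl.state(); print(s["tcp_pos"],s["grip_width"],s["ft_force"])
T=to([.426,.053,.09],45,3); T=to([.426,.02,.21],0,8,T0=T); T=to([.415,-.29,.21],0,8,T0=T); T=to([.415,-.345,.15],-45,8,T0=T);T=to([.415,-.345,.05],-45,5,T0=T)
```

```text
[0.4265 0.0532 0.0266] 0.0453634539767283 [-1.8226 -2.5005  5.9144]
n=3 slide [-0.0001, -0.0149, -0.015] twist [0.0001, -0.0013, -0.0006] | mm/row 21 deg/row 0.1
n=8 slide [0.0, -0.0028, -0.0157] twist [-0.0982, 0.0, 0.0] | mm/row 16 deg/row 5.6
n=8 slide [-0.0014, 0.0388, 0.0] twist [0.0, 0.0, 0.0] | mm/row 39 deg/row 0.0
n=8 slide [0.0, 0.004, 0.0096] twist [-0.0982, 0.0, 0.0] | mm/row 10 deg/row 5.6
n=5 slide [0.0, -0.0141, 0.0141] twist [0.0, 0.0, 0.0] | mm/row 20 deg/row 0.0
```

>>> drive_tool --deltas '[{"slide": [0,-0.0149,-0.015],"twist": [0,0,0],"claw": 255},{"slide": [0,-0.0149,-0.015],"twist": [0,0,0],"claw": 255},{"slide": [0,-0.0149,-0.015],"twist": [0,0,0],"claw": 255},{"slide": [0,-0.0028,-0.0157],"twist": [-0.0982,0,0],"claw": 255},{"slide": [0,-0.0028,-0.0157],"twist": [-0.0982,0,0],"claw": 255},{"slide": [0,-0.0028,-0.0157],"twist": [-0.0982,0,0],"claw": 255},{"slide": [0,-0.0028,-0.0157],"twist": [-0.0982,0,0],"claw": 255},{"slide": [0,-0.0028,-0.0157],"twist": [-0.0982,0,0],"claw": 255},{"slide": [0,-0.0028,-0.0157],"twist": [-0.0982,0,0],"claw": 255},{"slide": [0,-0.0028,-0.0157],"twist": [-0.0982,0,0],"claw": 255},{"slide": [0,-0.0028,-0.0157],"twist": [-0.0982,0,0],"claw": 255}]'

```text
t: 39.9
tcp_pos: [0.4254, 0.0208, 0.2102]
tcp_rot: [[1.0, -0.004, 0.001], [-0.004, -1.0, -0.003], [0.001, 0.003, -1.0]]
ft_force: [-0.2, 0.4, -0.1]
grip_width: 0.0451
```

>>> drive_tool --deltas '[{"slide": [-0.0014,0.0388,0],"twist": [0,0,0],"claw": 255},{"slide": [-0.0014,0.0388,0],"twist": [0,0,0],"claw": 255},{"slide": [-0.0014,0.0388,0],"twist": [0,0,0],"claw": 255},{"slide": [-0.0014,0.0388,0],"twist": [0,0,0],"claw": 255},{"slide": [-0.0014,0.0388,0],"twist": [0,0,0],"claw": 255},{"slide": [-0.0014,0.0388,0],"twist": [0,0,0],"claw": 255},{"slide": [-0.0014,0.0388,0],"twist": [0,0,0],"claw": 255},{"slide": [-0.0014,0.0388,0],"twist": [0,0,0],"claw": 255},{"slide": [0,0,0],"twist": [0,0,0],"claw": 255}]'

```text
t: 41.02
tcp_pos: [0.4131, -0.2918, 0.2093]
tcp_rot: [[1.0, -0.007, 0.001], [-0.007, -1.0, -0.001], [0.001, 0.001, -1.0]]
ft_force: [0.3, 0.7, -0.8]
grip_width: 0.0457
```

Run:
```python
from h import *
s=ctrl.state(); print(s["tcp_pos"],s["joint_pos"])
T=to([.415,-.345,.15],-45,8);T=to([.415,-.345,.05],-45,5,T0=T)
```

```text
[ 0.4131 -0.2918  0.2093] [-0.7403  0.2521 -0.1963  1.1214 -0.0002  0.8376]
n=8 slide [0.0002, 0.0039, 0.0095] twist [-0.0981, 0.0003, -0.0009] | mm/row 10 deg/row 5.6
n=5 slide [0.0, -0.0141, 0.0141] twist [0.0, 0.0, 0.0] | mm/row 20 deg/row 0.0
```

>>> drive_tool --deltas '[{"slide": [0,0.004,0.0095],"twist": [-0.0981,0,-0.0005],"claw": 255},{"slide": [0,0.004,0.0095],"twist": [-0.0981,0,-0.0005],"claw": 255},{"slide": [0,0.004,0.0095],"twist": [-0.0981,0,-0.0005],"claw": 255},{"slide": [0,0.004,0.0095],"twist": [-0.0981,0,-0.0005],"claw": 255},{"slide": [0,0.004,0.0095],"twist": [-0.0981,0,-0.0005],"claw": 255},{"slide": [0,0.004,0.0095],"twist": [-0.0981,0,-0.0005],"claw": 255},{"slide": [0,0.004,0.0095],"twist": [-0.0981,0,-0.0005],"claw": 255},{"slide": [0,0.004,0.0095],"twist": [-0.0981,0,-0.0005],"claw": 255},{"slide": [0,0,0],"twist": [0,0,0],"claw": 255}]'

```text
t: 42.15
tcp_pos: [0.4117, -0.3412, 0.1476]
tcp_rot: [[1.0, 0.006, -0.002], [0.003, -0.71, -0.704], [-0.005, 0.704, -0.71]]
ft_force: [0.8, -0.0, -1.4]
grip_width: 0.0453
```

Run:
```python
from h import *
s=log(); print(s["tcp_pos"],s["joint_pos"])
T=to([.415,-.345,.05],-45,5)
p=ctrl.grab_frame("side"); save(p,"s3",(300,80,540,300))
p=ctrl.grab_frame("scene"); save(p,"s4",(160,160,460,400))
print([(d["p"],d["centre"]) for l in("pot_narrow","pot_wide_1") for d in ctrl.tip_of(p,l)])
a,b=[cv2.imread(f"pics/{n}.png") for n in("s3","s4")]; b=cv2.resize(b,(275,220)); cv2.imwrite("pics/s34.png",np.hstack([a,b]))
```

```text
[ 0.4117 -0.3412  0.1476] [-0.4618  0.1783 -0.7621  0.2163 -0.6829  0.955 ]
n=5 slide [0.0007, -0.0132, 0.0144] twist [-0.0009, 0.0003, 0.0011] | mm/row 20 deg/row 0.1
[(0.72, [0.4132, -0.3392, 0.1804]), (0.71, [0.4188, -0.181, 0.0761])]
```

View pics/s34.png

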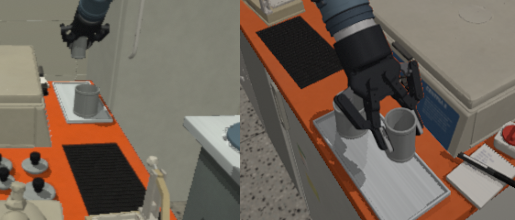

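The narrow pot is upright over the tray's far end (right half, px 402,130) with the wide one behind it. I'll lower it.

>>> drive_tool --deltas '[{"slide": [0.0006,-0.0132,0.0144],"twist": [0,0,0],"claw": 255},{"slide": [0.0006,-0.0132,0.0144],"twist": [0,0,0],"claw": 255},{"slide": [0.0006,-0.0132,0.0144],"twist": [0,0,0],"claw": 255},{"slide": [0.0006,-0.0132,0.0144],"twist": [0,0,0],"claw": 255},{"slide": [0.0006,-0.0132,0.0144],"twist": [0,0,0],"claw": 255},{"slide": [0,-0.0014,0.0014],"twist": [0,0,0],"claw": 255},{"slide": [0,0,0],"twist": [0,0,0],"claw": 255}]'

```text
t: 43.22
tcp_pos: [0.4171, -0.3483, 0.0514]
tcp_rot: [[1.0, 0.0, 0.0], [0.0, -0.707, -0.707], [0.0, 0.707, -0.707]]
ft_force: [-0.9, -0.5, -1.4]
grip_width: 0.0455
```

>>> drive_tool --deltas '[{"slide": [0,-0.0014,0.0014],"twist": [0,0,0],"claw": 255},{"slide": [0,0,0],"twist": [0,0,0],"claw": 255}]'

```text
t: 43.48
tcp_pos: [0.4168, -0.348, 0.0492]
tcp_rot: [[1.0, 0.001, 0.0], [0.001, -0.707, -0.707], [-0.0, 0.707, -0.707]]
ft_force: [0.5, 0.7, -1.1]
grip_width: 0.0455
```

>>> drive_tool --deltas '[{"slide": [0,-0.001,0.001],"twist": [0,0,0],"claw": 255},{"slide": [0,0,0],"twist": [0,0,0],"claw": 255}]'

```text
t: 43.72
tcp_pos: [0.4164, -0.3477, 0.0472]
tcp_rot: [[1.0, 0.001, -0.0], [0.001, -0.707, -0.707], [-0.001, 0.707, -0.707]]
ft_force: [0.2, -0.0, -0.9]
grip_width: 0.0453
```

>>> drive_tool --deltas '[{"slide": [0,-0.0014,0.0014],"twist": [0,0,0],"claw": 255},{"slide": [0,0,0],"twist": [0,0,0],"claw": 255}]'

```text
t: 43.98
tcp_pos: [0.4163, -0.3477, 0.0449]
tcp_rot: [[1.0, 0.002, -0.0], [0.001, -0.707, -0.707], [-0.001, 0.707, -0.707]]
ft_force: [-0.2, -0.4, -1.0]
grip_width: 0.0453
```

>>> drive_tool --deltas '[{"slide": [0,-0.0011,0.0011],"twist": [0,0,0],"claw": 255},{"slide": [0,0,0],"twist": [0,0,0],"claw": 255}]'

```text
t: 44.22
tcp_pos: [0.4165, -0.348, 0.0438]
tcp_rot: [[1.0, 0.001, -0.0], [0.0, -0.707, -0.707], [-0.001, 0.707, -0.707]]
ft_force: [0.2, -0.6, 0.5]
grip_width: 0.0458
```

>>> drive_tool --deltas '[{"slide": [0,-0.0009,0.0009],"twist": [0,0,0],"claw": 255},{"slide": [0,0,0],"twist": [0,0,0],"claw": 255}]'

```text
t: 44.48
tcp_pos: [0.4165, -0.3482, 0.0438]
tcp_rot: [[1.0, 0.001, -0.0], [0.0, -0.705, -0.709], [-0.001, 0.709, -0.705]]
ft_force: [-2.8, 5.0, 10.8]
grip_width: 0.0455
```

>>> drive_tool --deltas '[{"slide": [0,0,0],"twist": [0,0,0],"claw": 100},{"slide": [0,0,0],"twist": [0,0,0],"claw": 80},{"slide": [0,0,0],"twist": [0,0,0],"claw": 50},{"slide": [0,0,0],"twist": [0,0,0],"claw": 20},{"slide": [0,0,0],"twist": [0,0,0],"claw": 0},{"slide": [0,0,-0.01],"twist": [0,0,0],"claw": 0},{"slide": [0,0,-0.02],"twist": [0,0,0],"claw": 0},{"slide": [0,0,-0.03],"twist": [0,0,0],"claw": 0},{"slide": [0,0.01,-0.03],"twist": [0,0,0],"claw": 0},{"slide": [0,0.02,-0.03],"twist": [0,0,0],"claw": 0}]'

```text
t: 45.72
tcp_pos: [0.4157, -0.2828, 0.1491]
tcp_rot: [[1.0, 0.003, -0.001], [0.002, -0.708, -0.706], [-0.003, 0.706, -0.708]]
ft_force: [1.7, 0.2, -0.6]
grip_width: 0.0852
```

Run:
```python
from h import *
s=ctrl.state(); print(s["tcp_pos"],s["joint_pos"])
T=to([.415,-.24,.32],0,9)
```

```text
[ 0.4157 -0.2828  0.1491] [-0.3296  0.1729 -0.7491  0.3373 -0.7322  1.1178]
n=9 slide [-0.0001, 0.0038, -0.0197] twist [0.0871, 0.0002, 0.0003] | mm/row 20 deg/row 5.0
```

>>> drive_tool --deltas '[{"slide": [0,0.0038,-0.0197],"twist": [0.0871,0,0],"claw": 0},{"slide": [0,0.0038,-0.0197],"twist": [0.0871,0,0],"claw": 0},{"slide": [0,0.0038,-0.0197],"twist": [0.0871,0,0],"claw": 0},{"slide": [0,0.0038,-0.0197],"twist": [0.0871,0,0],"claw": 0},{"slide": [0,0.0038,-0.0197],"twist": [0.0871,0,0],"claw": 0},{"slide": [0,0.0038,-0.0197],"twist": [0.0871,0,0],"claw": 0},{"slide": [0,0.0038,-0.0197],"twist": [0.0871,0,0],"claw": 0},{"slide": [0,0.0038,-0.0197],"twist": [0.0871,0,0],"claw": 0},{"slide": [0,0.0038,-0.0197],"twist": [0.0871,0,0],"claw": 0},{"slide": [0,0,0],"twist": [0,0,0],"claw": 0}]'

```text
t: 46.98
tcp_pos: [0.417, -0.2426, 0.3205]
tcp_rot: [[1.0, -0.001, 0.0], [-0.001, -1.0, -0.004], [0.0, 0.004, -1.0]]
ft_force: [-0.9, 0.4, -1.0]
grip_width: 0.0855
```

Run:
```python
from h import *
p=wl("w9",["pot_wide_1","pot_narrow"],.074,["pot_wide_1","pot_narrow"])
T=to([.60,.04,.32],0,10)
```

```text
cut pot_wide_1 0.64 px [322, 107] box [np.int64(293), np.int64(76), np.int64(353), np.int64(138)] world@z [ 0.4151 -0.1784  0.074 ]
cut pot_narrow 0.58 px [324, 243] box [np.int64(306), np.int64(217), np.int64(342), np.int64(269)] world@z [ 0.4161 -0.3358  0.074 ]
tip pot_wide_1 [(0.97, [0.417, -0.179, 0.075])]
tip pot_narrow [(0.92, [0.42, -0.348, 0.073])]
n=10 slide [0.0184, -0.028, -0.0002] twist [0.0001, 0.0002, 0.0002] | mm/row 34 deg/row 0.0
```

View pics/w9.png

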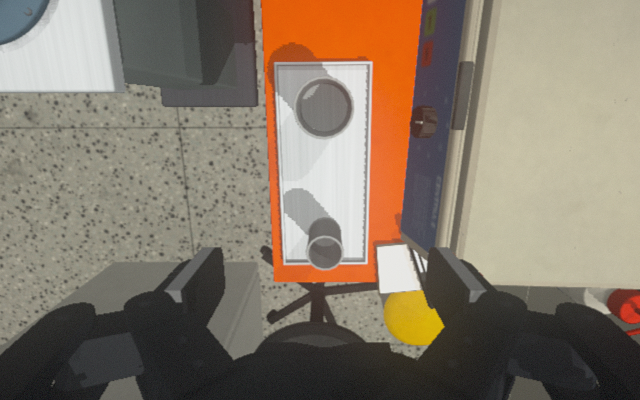

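Both pots stand on the tray: wide rim centred at px (325,107), narrow rim at (324,252). Next I'll refine those rims numerically and look at the lids.

Run:
```python
from h import *
s=ctrl.state(); p=ctrl.grab_frame("wrist"); wristcal(p,s)
g=cv2.cvtColor(p["color"],cv2.COLOR_RGB2GRAY)
for n,c,r in(("wide",(325,107),.033),("nar",(324,252),.023)):
    X0=px2w(p,*c,.074); best=None
    gx=cv2.GaussianBlur(g,(0,0),.8).astype(float); gm=np.hypot(cv2.Sobel(gx,6,1,0),cv2.Sobel(gx,6,0,1)).astype(np.float32)
    th=np.linspace(0,2*np.pi,180)
    for dx in np.arange(-8,8.1,.5):
        for dy in np.arange(-8,8.1,.5):
            sc=0
            for rr in(r,r-.003):
                W=np.c_[X0[0]+dx/1e3+rr*np.cos(th),X0[1]+dy/1e3+rr*np.sin(th),np.full(180,.074)]
                C=W@p["R"].T+p["t"]; u=C[:,0]/C[:,2]*p["fx"]+p["cx"]; v=C[:,1]/C[:,2]*p["fy"]+p["cy"]
                sc+=np.mean(np.minimum(cv2.remap(gm,u.astype(np.float32),v.astype(np.float32),1),150))
            if best is None or sc>best[0]: best=(sc,X0[0]+dx/1e3,X0[1]+dy/1e3)
    print(n,X0,best)
to([.60,.15,.32],0,11)
```

```text
wide [ 0.4156 -0.175   0.074 ] (np.float32(244.28833), np.float64(0.41558115254647604), np.float64(-0.1794898781816327))
nar [ 0.4146 -0.3419  0.074 ] (np.float32(257.90237), np.float64(0.41664112552647187), np.float64(-0.3479020238145498))
n=11 slide [0.0167, -0.0355, -0.0002] twist [0.0001, 0.0002, 0.0002] | mm/row 39 deg/row 0.0
```

>>> drive_tool --deltas '[{"slide": [0.0167,-0.0355,0],"twist": [0,0,0],"claw": 0},{"slide": [0.0167,-0.0355,0],"twist": [0,0,0],"claw": 0},{"slide": [0.0167,-0.0355,0],"twist": [0,0,0],"claw": 0},{"slide": [0.0167,-0.0355,0],"twist": [0,0,0],"claw": 0},{"slide": [0.0167,-0.0355,0],"twist": [0,0,0],"claw": 0},{"slide": [0.0167,-0.0355,0],"twist": [0,0,0],"claw": 0},{"slide": [0.0167,-0.0355,0],"twist": [0,0,0],"claw": 0},{"slide": [0.0167,-0.0355,0],"twist": [0,0,0],"claw": 0},{"slide": [0.0167,-0.0355,0],"twist": [0,0,0],"claw": 0},{"slide": [0.0167,-0.0355,0],"twist": [0,0,0],"claw": 0},{"slide": [0.0167,-0.0355,0],"twist": [0,0,0],"claw": 0},{"slide": [0,0,0],"twist": [0,0,0],"claw": 0}]'

```text
t: 48.78
tcp_pos: [0.6, 0.1521, 0.3171]
tcp_rot: [[1.0, 0.005, -0.002], [0.005, -1.0, -0.001], [-0.002, 0.001, -1.0]]
ft_force: [0.5, 0.1, -0.2]
grip_width: 0.0856
```

Run:
```python
from h import *
p=wl("w10",["lid_wide_1","lid_narrow","lid_medium"],.014,["lid_wide_1","lid_narrow","lid_medium"])
```

```text
cut lid_wide_1 0.74 px [307, 145] box [np.int64(282), np.int64(121), np.int64(332), np.int64(171)] world@z [0.5765 0.1694 0.014 ]
cut lid_wide_1 0.56 px [364, 213] box [np.int64(341), np.int64(191), np.int64(389), np.int64(236)] world@z [0.653  0.0803 0.014 ]
cut lid_narrow 0.95 px [356, 174] box [np.int64(339), np.int64(158), np.int64(373), np.int64(191)] world@z [0.64   0.1332 0.014 ]
cut lid_medium 0.88 px [306, 213] box [np.int64(286), np.int64(194), np.int64(326), np.int64(233)] world@z [0.5746 0.0796 0.014 ]
tip lid_wide_1 [(0.65, [0.653, 0.076, 0.009]), (0.62, [0.58, 0.168, 0.011])]
tip lid_narrow [(0.89, [0.644, 0.128, 0.008])]
tip lid_medium [(0.75, [0.576, 0.076, 0.007])]
```

View pics/w10.png

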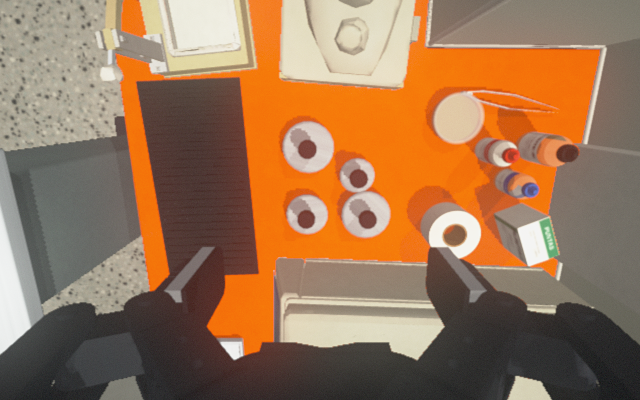

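The narrow lid has been knocked and now sits at px (356,174), next to a wide lid at (364,213). The wide lid at (307,145), about (0.577, 0.169), stands free, so I'll hover over it and measure close up.

>>> drive_tool --deltas '[{"slide": [-0.0038,-0.0028,0.036],"twist": [0,0,-0.0008],"claw": 100},{"slide": [-0.0038,-0.0028,0.036],"twist": [0,0,-0.0008],"claw": 100},{"slide": [-0.0038,-0.0028,0.036],"twist": [0,0,-0.0008],"claw": 100},{"slide": [-0.0038,-0.0028,0.036],"twist": [0,0,-0.0008],"claw": 100},{"slide": [-0.0038,-0.0028,0.036],"twist": [0,0,-0.0008],"claw": 100},{"slide": [-0.0038,-0.0028,0.036],"twist": [0,0,-0.0008],"claw": 100},{"slide": [0,0,0],"twist": [0,0,0],"claw": 100},{"slide": [0,0,0],"twist": [0,0,0],"claw": 100}]'

```text
t: 50.12
tcp_pos: [0.5779, 0.1655, 0.1041]
tcp_rot: [[1.0, 0.005, 0.001], [0.005, -1.0, -0.001], [0.001, 0.001, -1.0]]
ft_force: [0.0, -0.0, 0.2]
grip_width: 0.052
```

```bash
cat >> h.py <<'E'
def circ(p,X0,r,z,rng=8):
    "best circle (radii r list, at height z) by edge strength near X0"
    g=cv2.GaussianBlur(cv2.cvtColor(p["color"],cv2.COLOR_RGB2GRAY),(0,0),.8).astype(float)
    gm=np.hypot(cv2.Sobel(g,6,1,0),cv2.Sobel(g,6,0,1)).astype(np.float32); th=np.linspace(0,2*np.pi,180); best=(-1,)
    for dx in np.arange(-rng,rng+.1,.5):
        for dy in np.arange(-rng,rng+.1,.5):
            sc=0
            for rr in r:
                W=np.c_[X0[0]+dx/1e3+rr*np.cos(th),X0[1]+dy/1e3+rr*np.sin(th),np.full(180,z)]
                C=W@p["R"].T+p["t"]; u=C[:,0]/C[:,2]*p["fx"]+p["cx"]; v=C[:,1]/C[:,2]*p["fy"]+p["cy"]
                sc+=np.mean(np.minimum(cv2.remap(gm,u.astype(np.float32),v.astype(np.float32),1),150))
            if sc>best[0]: best=(sc,X0[0]+dx/1e3,X0[1]+dy/1e3,u.mean(),v.mean())
    return np.array(best)
E
python3 - <<'E'
from h import *
s=ctrl.state(); print(s["tcp_pos"],s["grip_width"])
p=wl("w11",["lid_wide_1"],.014,["lid_wide_1"])
print(circ(p,[.577,.169],[.033],.014), circ(p,[.577,.169],[.033],.0115))
E
```

```text
[0.5779 0.1655 0.1041] 0.051997546856711256
cut lid_wide_1 0.74 px [323, 201] box [np.int64(276), np.int64(155), np.int64(371), np.int64(247)] world@z [0.5771 0.1698 0.014 ]
cut lid_wide_1 0.71 px [388, 323] box [np.int64(382), np.int64(304), np.int64(396), np.int64(342)] world@z [0.6259 0.0761 0.014 ]
cut lid_wide_1 0.52 px [596, 327] box [np.int64(523), np.int64(295), np.int64(639), np.int64(373)] world@z [0.7798 0.0737 0.014 ]
tip lid_wide_1 [(0.79, [0.581, 0.169, 0.011])]
[106.1183   0.578    0.168  324.9978 203.0192] [130.5602   0.578    0.1675 324.9927 202.7207]
```

View pics/w11.png

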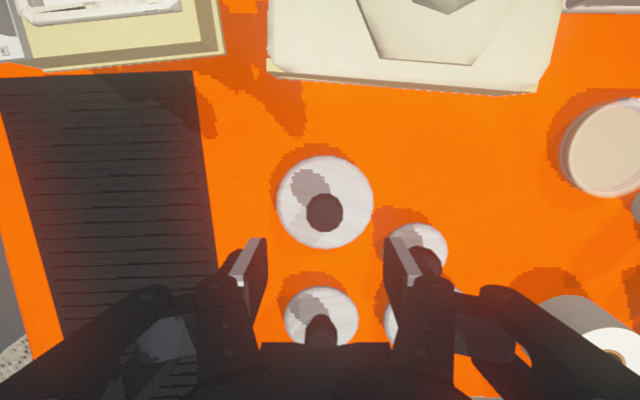

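The flange at px (325,203) is centred at (0.578, 0.168). Descend and grip the knob.

>>> drive_tool --deltas '[{"slide": [0,-0.0025,0.015],"twist": [0,0,0],"claw": 100},{"slide": [0,0,0.018],"twist": [0,0,0],"claw": 100},{"slide": [0,0,0.018],"twist": [0,0,0],"claw": 100},{"slide": [0,0,0.015],"twist": [0,0,0],"claw": 100},{"slide": [0,0,0],"twist": [0,0,0],"claw": 100},{"slide": [0,0,0],"twist": [0,0,0],"claw": 100}]' --squeeze 35

```text
t: 51.02
tcp_pos: [0.5773, 0.1683, 0.0369]
tcp_rot: [[1.0, 0.006, -0.0], [0.006, -1.0, -0.001], [-0.0, 0.001, -1.0]]
ft_force: [0.0, -0.0, 0.3]
grip_width: 0.0517
```

>>> drive_tool --deltas '[{"slide": [0,0,0.0015],"twist": [0,0,0],"claw": 150},{"slide": [0,0,0],"twist": [0,0,0],"claw": 255},{"slide": [0,0,0],"twist": [0,0,0],"claw": 255},{"slide": [0,0,0],"twist": [0,0,0],"claw": 255},{"slide": [0,0,0],"twist": [0,0,0],"claw": 255},{"slide": [0,0,0],"twist": [0,0,0],"claw": 255}]'

```text
t: 51.78
tcp_pos: [0.5774, 0.1684, 0.0357]
tcp_rot: [[1.0, 0.006, 0.0], [0.006, -1.0, -0.001], [0.0, 0.001, -1.0]]
ft_force: [-1.3, -0.6, 6.0]
grip_width: 0.021
```

>>> drive_tool --deltas '[{"slide": [0,0,-0.01],"twist": [0,0,0],"claw": 255},{"slide": [0,0,-0.03],"twist": [0,0,0],"claw": 255},{"slide": [0,0,-0.05],"twist": [0,0,0],"claw": 255},{"slide": [0,0,-0.06],"twist": [0,0,0],"claw": 255},{"slide": [0,0,-0.06],"twist": [0,0,0],"claw": 255},{"slide": [0,0,-0.04],"twist": [0,0,0],"claw": 255},{"slide": [0,0,0],"twist": [0,0,0],"claw": 255}]'

```text
t: 52.65
tcp_pos: [0.579, 0.1689, 0.2894]
tcp_rot: [[1.0, 0.006, 0.007], [0.006, -1.0, 0.0], [0.007, -0.0, -1.0]]
ft_force: [0.6, -0.1, -0.9]
grip_width: 0.0208
```

Run:
```python
from h import *
s=ctrl.state(); z=s["tcp_pos"]; print(z,s["grip_width"])
p=wl("w12",["lid_wide_1"],None)
# flange top 14-36=-.0219 -> relative to grasp height
for r,dz in((.033,-.021),(.033,-.026)): print(circ(p,z[:2],[r],z[2]+dz))
T=to([.60,-.05,.285],0,6);T=to([.4156,-.180,.27],0,6,T0=T)
```

```text
[0.579  0.1689 0.2894] 0.020805597381393287
cut lid_wide_1 0.81 px [324, 236] box [np.int64(257), np.int64(182), np.int64(392), np.int64(308)] world@z [0.5812 0.0696 0.    ]
cut lid_wide_1 0.8 px [396, 228] box [np.int64(383), np.int64(209), np.int64(406), np.int64(252)] world@z [0.6746 0.081  0.    ]
[ 51.4198   0.5805   0.1704 327.7762 245.0441]
[ 70.229    0.5795   0.1669 325.5286 247.7195]
n=6 slide [0.0037, 0.0364, -0.0] twist [0.0002, 0.0002, 0.0009] | mm/row 37 deg/row 0.1
n=6 slide [-0.0307, 0.0217, 0.0025] twist [0.0, 0.0, 0.0] | mm/row 38 deg/row 0.0
```

View pics/w12.png

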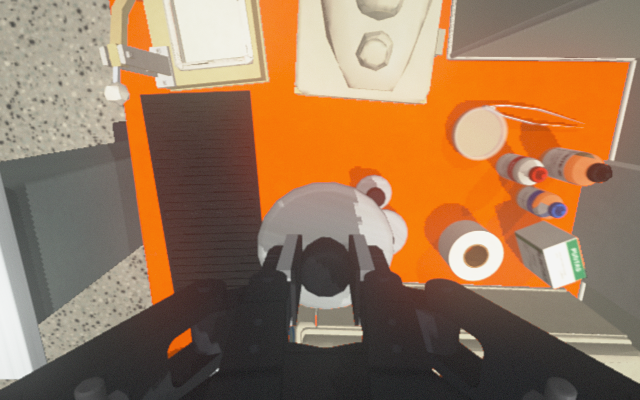

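The wide lid is held between the fingers at px (325,245), and nothing else moved. Now to the wide pot.

Run:
```python
from h import *
s=ctrl.state(); z=s["tcp_pos"]; p=ctrl.grab_frame("wrist"); wristcal(p,s)
th=np.linspace(0,2*np.pi,360)
for dz in(-.0217,-.0267):
  for off in(-.002,0,.002):
    W=np.c_[z[0]+.033*np.cos(th),z[1]+off+.033*np.sin(th),np.full(360,z[2]+dz)]
    C=W@p["R"].T+p["t"]; u=C[:,0]/C[:,2]*p["fx"]+p["cx"]; v=C[:,1]/C[:,2]*p["fy"]+p["cy"]
    print(dz,off,"u",u.min(),u.max(),"v",v.min(),v.max())
d=ctrl.cut_out(p,"lid_wide_1")[0]["mask"]; v,u=np.nonzero(d); print(u.min(),u.max(),v.min(),v.max())
T=to([.4156,-.180,.27],0,11)
```

```text
-0.0217 -0.002 u 255.0890304673854 394.06595274587414 v 185.2946742930737 313.77136726965307
-0.0217 0 u 254.88439164715845 394.31163464470205 v 180.94956712810128 310.2603903725443
-0.0217 0.002 u 254.67842274001958 394.55891425188815 v 176.57469071619954 306.7278019729874
-0.0267 -0.002 u 257.1582136073547 392.05193803478824 v 182.87384950758275 308.0074730165751
-0.0267 0 u 256.96610975942247 392.2840420324817 v 178.6554506722237 304.57744717014856
-0.0267 0.002 u 256.77279420466 392.5176108007041 v 174.40904972631523 301.1269000483501
383 411 210 256
n=11 slide [-0.0147, 0.0316, 0.0013] twist [0.0002, 0.0004, 0.0005] | mm/row 35 deg/row 0.0
```

>>> drive_tool --deltas '[{"slide": [-0.0147,0.0316,0.0013],"twist": [0,0,0],"claw": 255},{"slide": [-0.0147,0.0316,0.0013],"twist": [0,0,0],"claw": 255},{"slide": [-0.0147,0.0316,0.0013],"twist": [0,0,0],"claw": 255},{"slide": [-0.0147,0.0316,0.0013],"twist": [0,0,0],"claw": 255},{"slide": [-0.0147,0.0316,0.0013],"twist": [0,0,0],"claw": 255},{"slide": [-0.0147,0.0316,0.0013],"twist": [0,0,0],"claw": 255},{"slide": [-0.0147,0.0316,0.0013],"twist": [0,0,0],"claw": 255},{"slide": [-0.0147,0.0316,0.0013],"twist": [0,0,0],"claw": 255},{"slide": [-0.0147,0.0316,0.0013],"twist": [0,0,0],"claw": 255},{"slide": [-0.0147,0.0316,0.0013],"twist": [0,0,0],"claw": 255},{"slide": [-0.0147,0.0316,0.0013],"twist": [0,0,0],"claw": 255},{"slide": [0,0,0],"twist": [0,0,0],"claw": 255}]'

```text
t: 54.35
tcp_pos: [0.4156, -0.1809, 0.2695]
tcp_rot: [[1.0, 0.002, -0.004], [0.002, -1.0, 0.0], [-0.004, -0.0, -1.0]]
ft_force: [0.1, -0.1, -0.4]
grip_width: 0.0211
```

>>> drive_tool --deltas '[{"slide": [0,0,0.03],"twist": [0,0,0],"claw": 255},{"slide": [0,0,0.03],"twist": [0,0,0],"claw": 255},{"slide": [0,0,0.03],"twist": [0,0,0],"claw": 255},{"slide": [0,0,0.025],"twist": [0,0,0],"claw": 255},{"slide": [0,0,0.018],"twist": [0,0,0],"claw": 255},{"slide": [0,0,0],"twist": [0,0,0],"claw": 255},{"slide": [0,0,0],"twist": [0,0,0],"claw": 255}]'

```text
t: 55.22
tcp_pos: [0.4173, -0.1796, 0.1385]
tcp_rot: [[1.0, 0.006, -0.001], [0.006, -1.0, -0.001], [-0.001, 0.001, -1.0]]
ft_force: [0.3, -0.2, -0.5]
grip_width: 0.0207
```

Run:
```python
from h import *
s=log(); print(s["tcp_pos"],s["joint_pos"],s["ft_force"])
p=ctrl.grab_frame("scene"); print([(d["p"],d["centre"]) for l in("pot_wide_1","lid_wide_1","pot_wide_1_base") for d in ctrl.tip_of(p,l)])
to([.4156,-.180,.112],0,3)
```

```text
[ 0.4173 -0.1796  0.1385] [-0.5453  0.2064 -0.4507  0.9143 -0.0014  1.0193] [ 0.3013 -0.1556 -0.472 ]
[(0.79, [0.4168, -0.1802, 0.1101]), (0.62, [0.4169, -0.1783, 0.0064])]
n=3 slide [-0.0007, -0.0001, 0.009] twist [0.0007, -0.0001, 0.0019] | mm/row 9 deg/row 0.1
```

>>> drive_tool --deltas '[{"slide": [-0.0008,0,0.01],"twist": [0,0,0.002],"claw": 255},{"slide": [-0.0007,0,0.01],"twist": [0,0,0.002],"claw": 255},{"slide": [0,0,0.007],"twist": [0,0,0.002],"claw": 255},{"slide": [0,0,0],"twist": [0,0,0],"claw": 255},{"slide": [0,0,0],"twist": [0,0,0],"claw": 255}]'

```text
t: 56.05
tcp_pos: [0.4157, -0.1802, 0.1113]
tcp_rot: [[1.0, -0.0, -0.001], [-0.0, -1.0, -0.001], [-0.001, 0.001, -1.0]]
ft_force: [0.4, 0.6, -1.4]
grip_width: 0.021
```

>>> drive_tool --deltas '[{"slide": [0,0,0.002],"twist": [0,0,0],"claw": 255},{"slide": [0,0,0.002],"twist": [0,0,0],"claw": 255},{"slide": [0,0,0],"twist": [0,0,0],"claw": 255}]'

```text
t: 56.42
tcp_pos: [0.4156, -0.1801, 0.1072]
tcp_rot: [[1.0, -0.0, -0.001], [-0.0, -1.0, -0.001], [-0.001, 0.001, -1.0]]
ft_force: [-0.3, 0.6, -1.6]
grip_width: 0.0208
```

>>> drive_tool --deltas '[{"slide": [0,0,0.002],"twist": [0,0,0],"claw": 255},{"slide": [0,0,0.001],"twist": [0,0,0],"claw": 255},{"slide": [0,0,0],"twist": [0,0,0],"claw": 255}]'

```text
t: 56.8
tcp_pos: [0.4156, -0.1801, 0.1042]
tcp_rot: [[1.0, -0.0, -0.001], [-0.0, -1.0, -0.001], [-0.001, 0.001, -1.0]]
ft_force: [-0.5, 0.0, -0.6]
grip_width: 0.0209
```

Plug is in, with no resistance. On to seating it.

>>> drive_tool --deltas '[{"slide": [0,0,0.002],"twist": [0,0,0],"claw": 255},{"slide": [0,0,0.001],"twist": [0,0,0],"claw": 255},{"slide": [0,0,0],"twist": [0,0,0],"claw": 255}]'

```text
t: 57.18
tcp_pos: [0.4156, -0.1801, 0.1012]
tcp_rot: [[1.0, -0.0, -0.001], [-0.0, -1.0, -0.001], [-0.001, 0.001, -1.0]]
ft_force: [0.4, 0.2, 0.5]
grip_width: 0.0216
```

>>> drive_tool --deltas '[{"slide": [0,0,0.001],"twist": [0,0,0],"claw": 255},{"slide": [0,0,0],"twist": [0,0,0],"claw": 255}]'

```text
t: 57.42
tcp_pos: [0.4158, -0.1802, 0.1006]
tcp_rot: [[1.0, -0.0, -0.001], [-0.0, -1.0, -0.001], [-0.001, 0.001, -1.0]]
ft_force: [-0.8, -0.7, 3.1]
grip_width: 0.0209
```

>>> drive_tool --deltas '[{"slide": [0,0,0.0005],"twist": [0,0,0],"claw": 255},{"slide": [0,0,0],"twist": [0,0,0],"claw": 180},{"slide": [0,0,0],"twist": [0,0,0],"claw": 150},{"slide": [0,0,0],"twist": [0,0,0],"claw": 100},{"slide": [0,0,0],"twist": [0,0,0],"claw": 100},{"slide": [0,0,0],"twist": [0,0,0],"claw": 100},{"slide": [0,0,-0.03],"twist": [0,0,0],"claw": 100},{"slide": [0,0,-0.06],"twist": [0,0,0],"claw": 100},{"slide": [0,0,-0.06],"twist": [0,0,0],"claw": 100},{"slide": [0,0,-0.04],"twist": [0,0,0],"claw": 100},{"slide": [0,0,0],"twist": [0,0,0],"claw": 100}]'

```text
t: 58.8
tcp_pos: [0.4178, -0.1811, 0.2933]
tcp_rot: [[1.0, -0.0, 0.005], [-0.0, -1.0, -0.005], [0.005, 0.005, -1.0]]
ft_force: [0.6, 0.0, -1.2]
grip_width: 0.0523
```

Run:
```python
from h import *
p=wl("w13",["pot_wide_1","lid_wide_1"],.079,["lid_wide_1","pot_wide_1_base"])
print(circ(p,[.4156,-.180],[.033],.079))
T=to([.643,.16,.25],0,12)
```

```text
cut pot_wide_1 0.85 px [321, 138] box [np.int64(298), np.int64(133), np.int64(344), np.int64(147)] world@z [ 0.4153 -0.1472  0.079 ]
cut lid_wide_1 0.63 px [321, 169] box [np.int64(290), np.int64(139), np.int64(352), np.int64(201)] world@z [ 0.4155 -0.1792  0.079 ]
tip lid_wide_1 [(0.61, [0.417, -0.183, 0.074])]
tip pot_wide_1_base []
[118.1024   0.4151  -0.179  321.2962 169.3672]
n=12 slide [0.019, -0.0283, 0.0031] twist [-0.0, 0.0003, -0.0] | mm/row 34 deg/row 0.0
```

View pics/w13.png

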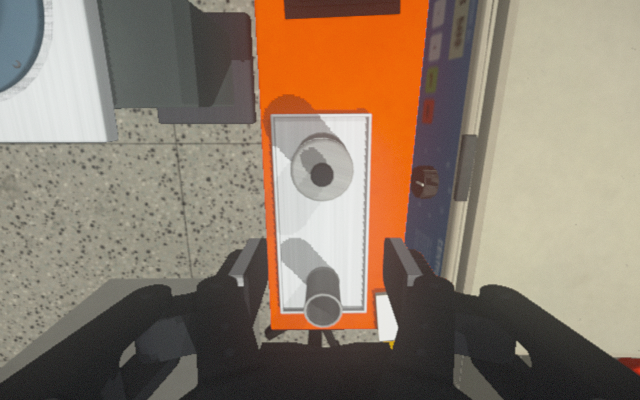

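The wide pot is closed: lid centred on it at px (321,169), measured at (0.415, -0.179). All views are used up, so the narrow lid goes by numbers.

>>> drive_tool --deltas '[{"slide": [0.019,-0.026,0.0031],"twist": [0,0,0],"claw": 100},{"slide": [0.019,-0.026,0.0031],"twist": [0,0,0],"claw": 100},{"slide": [0.019,-0.026,0.0031],"twist": [0,0,0],"claw": 100},{"slide": [0.019,-0.026,0.0031],"twist": [0,0,0],"claw": 100},{"slide": [0.019,-0.026,0.0031],"twist": [0,0,0],"claw": 100},{"slide": [0.019,-0.026,0.0031],"twist": [0,0,0],"claw": 100},{"slide": [0.019,-0.026,0.0031],"twist": [0,0,0],"claw": 100},{"slide": [0.019,-0.026,0.0031],"twist": [0,0,0],"claw": 100},{"slide": [0.019,-0.026,0.0031],"twist": [0,0,0],"claw": 100},{"slide": [0.019,-0.026,0.0031],"twist": [0,0,0],"claw": 100},{"slide": [0.019,-0.026,0.0031],"twist": [0,0,0],"claw": 100},{"slide": [0.016,-0.026,0.0031],"twist": [0,0,0],"claw": 100}]'

```text
t: 60.55
tcp_pos: [0.6408, 0.1327, 0.2499]
tcp_rot: [[1.0, -0.0, -0.004], [-0.001, -1.0, -0.002], [-0.004, 0.002, -1.0]]
ft_force: [0.6, -0.7, -0.2]
grip_width: 0.0517
```

>>> drive_tool --deltas '[{"slide": [0,0,0.04],"twist": [0,0,0],"claw": 100},{"slide": [0,0,0.04],"twist": [0,0,0],"claw": 100},{"slide": [0,0,0.04],"twist": [0,0,0],"claw": 100},{"slide": [0,0,0.03],"twist": [0,0,0],"claw": 100},{"slide": [0,0,0],"twist": [0,0,0],"claw": 100},{"slide": [0,0,0],"twist": [0,0,0],"claw": 100}]'

```text
t: 61.3
tcp_pos: [0.6409, 0.1318, 0.1025]
tcp_rot: [[1.0, -0.0, -0.001], [-0.0, -1.0, -0.001], [-0.001, 0.001, -1.0]]
ft_force: [0.9, -0.1, -0.0]
grip_width: 0.0519
```

Run:
```python
from h import *
s=ctrl.state(); print(s["tcp_pos"],s["grip_width"],s["tcp_rot"])
p=wl("w14",["lid_narrow","lid_wide_1","lid_medium"],.014,["lid_narrow","lid_wide_1"])
print(circ(p,[.642,.131],[.023],.014), circ(p,[.642,.131],[.023],.0115),circ(p,[.642,.131],[.0115],.034))
to([.642,.131,.0355],0,4)
```

```text
[0.6409 0.1318 0.1025] 0.05193144934364142 [[ 1.     -0.0005 -0.001 ]
 [-0.0005 -1.     -0.0012]
 [-0.001   0.0012 -1.    ]]
cut lid_narrow 0.69 px [324, 206] box [np.int64(291), np.int64(174), np.int64(358), np.int64(238)] world@z [0.6407 0.133  0.014 ]
cut lid_wide_1 0.56 px [341, 277] box [np.int64(298), np.int64(236), np.int64(384), np.int64(319)] world@z [0.6529 0.0806 0.014 ]
cut lid_medium 0.56 px [222, 265] box [np.int64(194), np.int64(243), np.int64(271), np.int64(304)] world@z [0.5697 0.0899 0.014 ]
tip lid_narrow [(0.81, [0.641, 0.13, 0.009])]
tip lid_wide_1 [(0.72, [0.655, 0.079, 0.009]), (0.37, [0.643, 0.127, 0.007])]
[ 85.979    0.641    0.132  325.1116 207.3522] [100.2603   0.6415   0.1315 325.8591 206.9975] [138.1608   0.641    0.1325 324.9689 216.3993]
n=4 slide [0.0001, 0.0002, 0.0169] twist [0.0002, -0.0003, -0.0001] | mm/row 17 deg/row 0.0
```

>>> drive_tool --deltas '[{"slide": [0,0,0.017],"twist": [0,0,0],"claw": 100},{"slide": [0,0,0.018],"twist": [0,0,0],"claw": 100},{"slide": [0,0,0.018],"twist": [0,0,0],"claw": 100},{"slide": [0,0,0.0125],"twist": [0,0,0],"claw": 100},{"slide": [0,0,0],"twist": [0,0,0],"claw": 100},{"slide": [0,0,0],"twist": [0,0,0],"claw": 100}]'

```text
t: 62.35
tcp_pos: [0.6411, 0.1317, 0.0369]
tcp_rot: [[1.0, -0.0, -0.0], [-0.0, -1.0, -0.001], [-0.0, 0.001, -1.0]]
ft_force: [0.2, 0.5, 1.5]
grip_width: 0.052
```

>>> drive_tool --deltas '[{"slide": [0,0,0.0015],"twist": [0,0,0],"claw": 150},{"slide": [0,0,0],"twist": [0,0,0],"claw": 255},{"slide": [0,0,0],"twist": [0,0,0],"claw": 255},{"slide": [0,0,0],"twist": [0,0,0],"claw": 255},{"slide": [0,0,0],"twist": [0,0,0],"claw": 255},{"slide": [0,0,0],"twist": [0,0,0],"claw": 255}]'

```text
t: 63.1
tcp_pos: [0.6412, 0.1317, 0.0356]
tcp_rot: [[1.0, -0.0, -0.0], [-0.0, -1.0, -0.001], [-0.0, 0.001, -1.0]]
ft_force: [-0.5, 0.3, 5.3]
grip_width: 0.0211
```

>>> drive_tool --deltas '[{"slide": [0,0,-0.01],"twist": [0,0,0],"claw": 255},{"slide": [0,0,-0.03],"twist": [0,0,0],"claw": 255},{"slide": [0,0,-0.05],"twist": [0,0,0],"claw": 255},{"slide": [0,0,-0.06],"twist": [0,0,0],"claw": 255},{"slide": [0,0,-0.06],"twist": [0,0,0],"claw": 255},{"slide": [0,0,-0.04],"twist": [0,0,0],"claw": 255},{"slide": [0,0,0],"twist": [0,0,0],"claw": 255}]'

```text
t: 63.98
tcp_pos: [0.6429, 0.1322, 0.2896]
tcp_rot: [[1.0, -0.0, 0.007], [-0.0, -1.0, -0.0], [0.007, 0.0, -1.0]]
ft_force: [-0.0, -0.5, -0.5]
grip_width: 0.0209
```

Run:
```python
from h import *
s=ctrl.state(); z=s["tcp_pos"]; print(z,s["grip_width"])
p=wl("w15",["lid_narrow"],None)
th=np.linspace(0,2*np.pi,360)
for off in(-.002,0,.002):
    W=np.c_[z[0]+.023*np.cos(th),z[1]+off+.023*np.sin(th),np.full(360,z[2]-.0217)]
    C=W@p["R"].T+p["t"]; u=C[:,0]/C[:,2]*p["fx"]+p["cx"]; v=C[:,1]/C[:,2]*p["fy"]+p["cy"]
    print(off,"u",u.min(),u.max(),"v",v.min(),v.max())
T=to([.42,-.2,.28],0,12);T=to([.4166,-.348,.22],0,5,T0=T)
```

```text
[0.6429 0.1322 0.2896] 0.020903905552488562
cut lid_narrow 0.72 px [324, 243] box [np.int64(277), np.int64(200), np.int64(371), np.int64(296)] world@z [0.6443 0.0217 0.    ]
-0.002 u 275.76553899741003 372.55694012518956 v 206.61736264631557 296.06092908088647
0 u 275.6031254328321 372.70683012904044 v 202.41621315226251 292.43782829588866
0.002 u 275.4396593387744 372.857689463666 v 198.1868577939124 288.79214605540335
n=12 slide [-0.0184, 0.0277, 0.0004] twist [0.0001, 0.0001, -0.0] | mm/row 33 deg/row 0.0
n=5 slide [-0.0007, 0.0296, 0.012] twist [0.0, 0.0, 0.0] | mm/row 32 deg/row 0.0
```

>>> drive_tool --deltas '[{"slide": [-0.0184,0.0277,0],"twist": [0,0,0],"claw": 255},{"slide": [-0.0184,0.0277,0],"twist": [0,0,0],"claw": 255},{"slide": [-0.0184,0.0277,0],"twist": [0,0,0],"claw": 255},{"slide": [-0.0184,0.0277,0],"twist": [0,0,0],"claw": 255},{"slide": [-0.0184,0.0277,0],"twist": [0,0,0],"claw": 255},{"slide": [-0.0184,0.0277,0],"twist": [0,0,0],"claw": 255},{"slide": [-0.0184,0.0277,0],"twist": [0,0,0],"claw": 255},{"slide": [-0.0184,0.0277,0],"twist": [0,0,0],"claw": 255},{"slide": [-0.0184,0.0277,0],"twist": [0,0,0],"claw": 255},{"slide": [-0.0184,0.0277,0],"twist": [0,0,0],"claw": 255},{"slide": [-0.0184,0.0277,0],"twist": [0,0,0],"claw": 255},{"slide": [-0.0184,0.0277,0],"twist": [0,0,0],"claw": 255}]'

```text
t: 65.58
tcp_pos: [0.4181, -0.2004, 0.2833]
tcp_rot: [[1.0, -0.0, -0.005], [-0.0, -1.0, 0.001], [-0.005, -0.001, -1.0]]
ft_force: [0.6, 0.3, -1.5]
grip_width: 0.0208
```

>>> drive_tool --deltas '[{"slide": [-0.0007,0.0296,0.012],"twist": [0,0,0],"claw": 255},{"slide": [-0.0007,0.0296,0.012],"twist": [0,0,0],"claw": 255},{"slide": [-0.0007,0.0296,0.012],"twist": [0,0,0],"claw": 255},{"slide": [-0.0007,0.0296,0.012],"twist": [0,0,0],"claw": 255},{"slide": [-0.0007,0.0296,0.012],"twist": [0,0,0],"claw": 255},{"slide": [0,0,0.03],"twist": [0,0,0],"claw": 255},{"slide": [0,0,0.03],"twist": [0,0,0],"claw": 255},{"slide": [0,0,0.025],"twist": [0,0,0],"claw": 255},{"slide": [0,0,0],"twist": [0,0,0],"claw": 255},{"slide": [0,0,0],"twist": [0,0,0],"claw": 255}]'

```text
t: 66.82
tcp_pos: [0.416, -0.3482, 0.1406]
tcp_rot: [[1.0, -0.0, -0.002], [-0.0, -1.0, -0.0], [-0.002, 0.0, -1.0]]
ft_force: [-0.1, -0.8, -0.6]
grip_width: 0.0208
```

Run:
```python
from h import *
s=log(); print(s["tcp_pos"])
p=ctrl.grab_frame("scene"); print([(d["p"],d["centre"]) for l in("pot_narrow","pot_narrow_base","lid_narrow") for d in ctrl.tip_of(p,l)])
to([.4166,-.348,.112],0,3)
```

```text
[ 0.416  -0.3482  0.1406]
[(0.69, [0.4157, -0.3455, 0.0761]), (0.67, [0.4127, -0.3505, 0.0042]), (0.68, [0.4146, -0.3482, 0.1144])]
n=3 slide [-0.0001, -0.0004, 0.01] twist [0.0009, -0.0001, -0.0001] | mm/row 10 deg/row 0.1
```

>>> drive_tool --deltas '[{"slide": [0.0003,0,0.01],"twist": [0,0,0],"claw": 255},{"slide": [0,0,0.01],"twist": [0,0,0],"claw": 255},{"slide": [0,0,0.008],"twist": [0,0,0],"claw": 255},{"slide": [0,0,0],"twist": [0,0,0],"claw": 255},{"slide": [0,0,0],"twist": [0,0,0],"claw": 255}]'

```text
t: 67.65
tcp_pos: [0.4166, -0.3486, 0.1128]
tcp_rot: [[1.0, -0.0, -0.001], [-0.0, -1.0, -0.001], [-0.001, 0.001, -1.0]]
ft_force: [0.1, -0.9, 0.5]
grip_width: 0.0209
```

>>> drive_tool --deltas '[{"slide": [0,0,0.002],"twist": [0,0,0],"claw": 255},{"slide": [0,0,0.002],"twist": [0,0,0],"claw": 255},{"slide": [0,0,0],"twist": [0,0,0],"claw": 255}]'

```text
t: 68.03
tcp_pos: [0.4165, -0.3485, 0.1087]
tcp_rot: [[1.0, -0.0, -0.001], [-0.0, -1.0, -0.001], [-0.001, 0.001, -1.0]]
ft_force: [0.1, -0.3, -1.6]
grip_width: 0.0212
```

>>> drive_tool --deltas '[{"slide": [0,0,0.002],"twist": [0,0,0],"claw": 255},{"slide": [0,0,0.001],"twist": [0,0,0],"claw": 255},{"slide": [0,0,0],"twist": [0,0,0],"claw": 255}]'

```text
t: 68.4
tcp_pos: [0.4165, -0.3485, 0.1057]
tcp_rot: [[1.0, -0.0, -0.001], [-0.0, -1.0, -0.001], [-0.001, 0.001, -1.0]]
ft_force: [-0.8, -0.3, -1.1]
grip_width: 0.0207
```

>>> drive_tool --deltas '[{"slide": [0,0,0.002],"twist": [0,0,0],"claw": 255},{"slide": [0,0,0.002],"twist": [0,0,0],"claw": 255},{"slide": [0,0,0],"twist": [0,0,0],"claw": 255}]'

```text
t: 68.78
tcp_pos: [0.4165, -0.3484, 0.1016]
tcp_rot: [[1.0, -0.0, -0.001], [-0.0, -1.0, -0.001], [-0.001, 0.001, -1.0]]
ft_force: [0.2, -0.0, -1.5]
grip_width: 0.021
```

>>> drive_tool --deltas '[{"slide": [0,0,0.001],"twist": [0,0,0],"claw": 255},{"slide": [0,0,0],"twist": [0,0,0],"claw": 255}]'

```text
t: 69.03
tcp_pos: [0.4166, -0.3486, 0.1008]
tcp_rot: [[1.0, -0.0, -0.001], [-0.0, -1.0, -0.001], [-0.001, 0.001, -1.0]]
ft_force: [0.6, 0.3, 0.1]
grip_width: 0.0211
```

>>> drive_tool --deltas '[{"slide": [0,0,0.0005],"twist": [0,0,0],"claw": 255},{"slide": [0,0,0],"twist": [0,0,0],"claw": 255}]'

```text
t: 69.28
tcp_pos: [0.4168, -0.3488, 0.1006]
tcp_rot: [[1.0, -0.0, -0.001], [-0.0, -1.0, -0.002], [-0.001, 0.002, -1.0]]
ft_force: [0.7, 0.2, 2.3]
grip_width: 0.0206
```

Seated at the expected height (0.1006). Release and retreat.

>>> drive_tool --deltas '[{"slide": [0,0,0.0005],"twist": [0,0,0],"claw": 255},{"slide": [0,0,0],"twist": [0,0,0],"claw": 180},{"slide": [0,0,0],"twist": [0,0,0],"claw": 150},{"slide": [0,0,0],"twist": [0,0,0],"claw": 100},{"slide": [0,0,0],"twist": [0,0,0],"claw": 100},{"slide": [0,0,0],"twist": [0,0,0],"claw": 100},{"slide": [0,0,-0.03],"twist": [0,0,0],"claw": 100},{"slide": [0,0,-0.06],"twist": [0,0,0],"claw": 100},{"slide": [0,0,-0.06],"twist": [0,0,0],"claw": 100},{"slide": [0,-0.03,-0.04],"twist": [0,0,0],"claw": 100},{"slide": [0,-0.04,0],"twist": [0,0,0],"claw": 100},{"slide": [0,0,0],"twist": [0,0,0],"claw": 100}]'

```text
t: 70.78
tcp_pos: [0.4169, -0.2765, 0.2907]
tcp_rot: [[1.0, 0.002, -0.0], [0.002, -1.0, -0.002], [-0.0, 0.002, -1.0]]
ft_force: [-0.1, -0.4, -0.6]
grip_width: 0.0521
```

Run:
```python
from h import *
print(ctrl.state()["tcp_pos"])
p=wl("w16",["lid_narrow","lid_wide_1"],.079,["lid_wide_1","lid_narrow"])
print("lids",circ(p,[.4156,-.180],[.033],.079),circ(p,[.4166,-.348],[.023],.079))
print("rims below",circ(p,[.4156,-.180],[.033],.074),circ(p,[.4166,-.348],[.023],.074))
for n in("scene","side"):
    p=ctrl.grab_frame(n)
    for l in("pot_wide_1","pot_narrow","pot_wide_1_base","pot_narrow_base","lid_wide_1","lid_narrow","lid_medium","label_roll","petri_dish"):
        print(n,l,[(round(d["p"],2),np.round(d["centre"],3).tolist()) for d in ctrl.tip_of(p,l)][:3])
```

```text
[ 0.4169 -0.2765  0.2907]
cut lid_narrow 0.72 px [324, 237] box [np.int64(303), np.int64(218), np.int64(345), np.int64(257)] world@z [ 0.4161 -0.3468  0.079 ]
cut lid_wide_1 0.71 px [323, 72] box [np.int64(290), np.int64(36), np.int64(359), np.int64(108)] world@z [ 0.4155 -0.1798  0.079 ]
tip lid_wide_1 [(0.62, [0.417, -0.183, 0.078])]
tip lid_narrow [(0.58, [0.416, -0.348, 0.075])]
lids [119.3384   0.4156  -0.181  323.8461  73.1113] [104.5996   0.4161  -0.3465 324.1047 236.9601]
rims below [113.3818   0.4156  -0.1805 323.8661  73.0696] [102.535    0.4166  -0.3485 324.5753 236.965 ]
scene pot_wide_1 [(0.94, [0.419, -0.179, 0.076]), (0.42, [0.411, -0.348, 0.005]), (0.4, [0.415, -0.182, 0.079])]
scene pot_narrow [(0.74, [0.417, -0.343, 0.074])]
scene pot_wide_1_base [(0.85, [0.419, -0.179, 0.005]), (0.48, [0.412, -0.348, 0.006])]
scene pot_narrow_base [(0.91, [0.416, -0.349, 0.002])]
scene lid_wide_1 [(0.57, [0.414, -0.181, 0.072])]
scene lid_narrow [(0.92, [0.416, -0.348, 0.073])]
scene lid_medium []
scene label_roll []
scene petri_dish []
side pot_wide_1 [(0.79, [0.418, -0.179, 0.071])]
side pot_narrow [(0.56, [0.414, -0.347, 0.076])]
side pot_wide_1_base [(0.88, [0.416, -0.178, 0.006])]
side pot_narrow_base [(0.65, [0.417, -0.35, 0.005])]
side lid_wide_1 [(0.73, [0.652, 0.078, 0.008]), (0.71, [0.414, -0.179, 0.074])]
side lid_narrow [(0.67, [0.414, -0.35, 0.076])]
side lid_medium [(0.68, [0.582, 0.076, 0.006])]
side label_roll [(0.6, [0.766, 0.057, 0.0])]
side petri_dish []
```

```bash
python3 -c "
from bench import ctrl
print(ctrl.finish_job())"
```

```text
the job is handed in; nothing more can be done
None
```

Two pots were on the mat, one wide and the narrow one. Both now stand mouth-up on the tray, each closed with a lid of its own size, and the job is handed in at about 71 s. I turned each pot a quarter turn twice, laying it on its side in between to regrasp it: the wide one on the clear bench, the narrow one on the mat. Partway through, the narrow lid turned out to have been knocked a few centimetres aside, so I measured it again and took it from its new place.

**Last checks:**
- **Lids seated:** both went in without resistance and stopped where a flush flange should, with the tool at z = 0.1006 m. By close-up measurement and the trained networks, both are centred on their pots to about 2 mm and level with the rim (z about 0.074 m) in the scene and side cameras.
- **Pots standing:** the detected bases lie at z 0.002–0.006 m, consistent with the tray floor at 0.004 m.
- **Narrow lid:** I had used up the picture views by then, so its final seating was checked only by numbers and force readings, not by eye.
- **Bystanders:** nothing was seen to move. The last check found the label roll from the side camera only. It did not find the petri dish; my last picture showing both was while I was carrying the wide lid.
- **Force:** early in the run the force reading reached about 52 N when a joint came to its limit with the arm in free space. No contact was intended there and it was gone by the next reading.

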